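# Lift a painted drawer front from its rack with a spring clip and tip it to the light

## Task

The blue drawer front in the drying rack is freshly painted, so handle it only with the spring clip: squeeze the clip's red grips to take it off the far rail of the drawer frame, then let it close on the bare wooden strip along the top of the blue front, near the middle. Let go of the grips, take the clip again so that it stays shut (by its round cheeks), draw the front up out of its slot and tip it so that its moulded face looks up at about 45 degrees to catch the light. Finish while still holding it there by the clip, with the front's centre at least 15 cm above the bench; fingers must never touch a painted front, and the other two fronts, the sanding block and the loose offcut stay where they are.

Things in the scene. Friction and masses are not known exactly. Their poses are not given: they have to be found in the camera images.
- clip_pivot (a point): Spring clip (steel, peg-like, red grips, 90 g), upright at the start. Point: its pivot. Own z: from jaws to grips; own y: along it the grips are squeezed and the jaws part; own x: pivot axis. Round steel cheeks, 25 mm across, centred here, 31 mm over their outer faces along x: held by these it stays shut. On a board the pivot should stand 38 mm above the board's top edge.
- clip_grips (a point): Midway between the clip's red grips, 30 mm above the pivot along its z. The grips reach from 13 to 45 mm above the pivot, 27 mm wide along x. Over their outer faces along y: 40 mm here (45 mm at the top) while the jaws hold 18 mm; 30 mm and parallel when squeezed fully, which takes about 18 N.
- clip_pads (a point): Midway between the clip's jaw pads, 56 mm below the pivot along its z. Pads 18 mm high (47 to 65 mm below the pivot), 24 mm wide; they close with about 8 N. At the start they grip the far rail of the wooden drawer frame: 18.5 mm thick, along world y at x = 0.586, its top at z = 0.099; this point is then 18 mm below the rail's top.
- clip_jaw (a joint): Opening of the clip in rad: 0 when the pads are parallel and 18 mm apart (closed on a front or on the rail), up to 0.32 when the grips are squeezed fully (pads about 35 mm apart), -0.30 when shut on nothing. A spring closes it.
- blue_front_mid (a point): Centre of the blue drawer front: 18 mm thick, 100 mm wide, 115 mm high, about 130 g, upright in a slot of the rack. Own x points out of its moulded face (raised field, small knob hole; the back is plain), at the start to the robot's right (world -y) within 15 degrees; own y along its width; own z up. Top edge 57.5 mm above this point; top 32 mm bare wood, the rest painted all round.
- green_front_mid (a point): The same front painted green, another slot of the rack; centre, same axes. Stays there.
- white_front_mid (a point): The same front painted white, another slot of the rack; centre, same axes. Stays there.
- rack: Wooden drying rack, fixed, 200 mm long along its own y, 110 mm wide, 40 mm high; origin under its centre. Three slots across it, 65 mm apart (at own y = -65, 0 and 65 mm), 20.5 mm wide, their floor 14 mm above the bench, 26 mm deep; one front in each, tops at 129 mm above the bench. Which front stands in which slot varies.
- sander_mid (a point): Loose wooden sanding block, 62 x 100 x 30 mm, lying in the drawer frame; centre. Stays.
- offcut_mid (a point): Loose light-brown wooden offcut, 45 x 120 x 22 mm, lying in the drawer frame's right bay; centre. Stays.

How it is judged (in metres and radians):
On the way, in this order (a step that is already met when the one before it is completed fails the run):
1. the clip is lifted off the rail with its jaws opened (height (world z) of clip_pivot above 0.18 m and value of joint clip_jaw above 0.1 rad and contact force between clip and the fingers above 1 N), for 0.1 s.
2. the clip, let go by the fingers, grips the bare strip of the blue front near its middle, the front still in its slot (contact force between clip and blue_front above 3 N and contact force between clip and the fingers below 0.3 N and z of clip_pads in the frame of blue_front_mid between 0.0335 and 0.0545 m and y of clip_pads in the frame of blue_front_mid between -0.03 and 0.03 m and height (world z) of blue_front_mid below 0.08 m), for 0.2 s.
3. the front is drawn up out of its slot by the clip (height (world z) of blue_front_mid above 0.105 m and contact force between blue_front and rack below 0.2 N and contact force between clip and blue_front above 2 N and contact force between clip and the fingers above 1 N), for 0.1 s.
At the end, for the whole second after the job is handed in: Fingers hold the clip; the clip alone carries the blue front at rest, pads on the bare top 32 mm and within 30 mm of its middle; the front's centre is over 0.15 m above the bench, its moulded face up, normal 30 to 60 degrees from vertical; it touches neither rack nor other fronts (height (world z) of blue_front_mid above 0.15 m and angle between blue_front_mid's own x axis and vertical between 0.52 and 1.05 rad and contact force between clip and blue_front above 2 N and contact force between clip and the fingers above 1 N and contact force between blue_front and rack below 0.2 N and contact force between blue_front and green_front below 0.2 N and contact force between blue_front and white_front below 0.2 N and z of clip_pads in the frame of blue_front_mid between 0.0335 and 0.0545 m and y of clip_pads in the frame of blue_front_mid between -0.03 and 0.03 m and linear speed of blue_front below 0.03 m/s and angular speed of blue_front below 0.2 rad/s); the arm keeps its last pose, push and grip.
It fails at once if the fingers or the arm touch a painted front (contact force between any of the fingers, the arm and blue_front above 1 N or contact force between any of the fingers, the arm and green_front above 1 N or contact force between any of the fingers, the arm and white_front above 1 N).
It fails at once if another front or a loose thing on the bench is disturbed (distance of any of green_front_mid, white_front_mid from where it was at the start of the episode above 0.02 m or distance of any of sander_mid, offcut_mid from where it was at the start of the episode above 0.03 m).
It also fails if it takes over 54 s, if anything falls off the work surface, if the arm or the gripper's body presses on something with over 40 N, if the wrist force passes 120 N, or if a joint passes its speed limit or range.

## Robot

A 7-joint arm with a two-finger parallel gripper is mounted at the origin on the work surface; the furniture and walls round the work are solid. World frame = base frame: x ahead of the robot, y to its left, z up, the work surface at z = 0. Lengths are in mm, angles in rad, forces in N, time in s.
With the tool pointing down it reaches from about 400 to 750 mm from the base axis. Payload 19.5 kg.
Tool frame: the origin (TCP) lies at the very end of the fingers, on their centre line; the grasp point (between the pads) lies 19 mm behind it (ctrl.grip_depth is the x of the grasp point in the tool frame, in mm); x points along the fingers, z is the direction in which the jaws open and shut, and the axes are right-handed (so a half turn about x gives the same grasp; the last joint's range is limited). The gripper opens to 85 mm and grips with 20 to 120 N. Pads are 22 mm wide; open, the fingers measure 114 mm over their backs; the gripper's body (76 mm by 85 mm) begins 54 mm behind the grasp point. The pads swing forward as they close: fully open they stand 13 mm farther back than shut.
Start: joints at [1.208, 0.707, -0.028, 1.485, 0.022, 0.951, -0.075], TCP at [181.305, -545.64, 231.268] pointing down, gripper open.
Joint ranges: [-2.71, 2.71], [-0.32, 2.16], [-1.57, 1.52], [0, 2.45], [-1.46, 4.6], [0, 2.02], [-2.83, 2.83]. Speed limits (rad/s): [1.89, 1.89, 2.57, 2.57, 3.01, 3.01, 3.01].

## Interface

Orientations are given as a rotation vector (axis times angle).
In Python, from rig import ctrl gives the robot as it stands. The module is installed in compiled form; this text tells all that it offers.
- The arm moves only by the tool arm_command, never from a script. Its argument "moves" is a list of rows, each an object of numbers: "x", "y", "z": the shift along the tool's x, y, z in cm; "twist": the turn about the tool's x in rad. A call has 1 to 8 rows; each row shifts and turns the commanded pose from where the row before left it, along the tool's axes as they then stand; what a row does not reach is not made up. A row lasts 1/8 s, in which the tool goes at most 62.5 mm and 10.7 degrees, less where a joint would pass 70% of its speed; a pose out of reach is approached as far as the arm can. A call is refused whole if a number of a shift passes 6.25 or a number of a turn 0.188, either way. A call with a gripper value outside its range is refused whole. "jaw" is the gripper command: -1 is fully open, 1 is shut, values between are in proportion, set as the call begins (left out, the last holds). The fingers move at their own pace and stop on an object; the grip force is fixed at half the most. Time passes only in rows, so rows that do not move let the fingers close. It gives the time, the measured TCP pose, the force and the opening at its end, in the units of the state.
- ctrl.read_state(): the state, without advancing time (a new reading comes with each control period).
- ctrl.grab_frame(name): name is "scene" or "top" or "wrist"; returns a dict with "img" (384x512x3 uint8, blue, green, red), "camera_matrix" (3x3 intrinsics, pixels), "rvec" (rotation vector, rad) and "tvec" (3), from world to camera coordinates, as OpenCV has them. Camera axes: x right, y down, z forward; pixel columns grow to the right and rows downward; lengths in mm; the calibration is good to about 2 mm. A picture is of the moment at which its call begins. There is no depth.
- ctrl.job_done(): hands the job in, once; it reports no verdict.
The state is a dict: "time_s": time; "qpos": joint angles; "joint_velocities": joint speeds; "tau": joint torques, N m; "position": TCP position; "tool_rot": TCP orientation; "wrist_force": force on the tool from outside, world axes, zero at the start; "torque": the same for the moment, N m; "gripper_width": finger opening in mm.
Only numpy, scipy, OpenCV 4.12 (cv2) and the standard library are available. Lean on these libraries where they do the work, as an engineer would, in place of code of your own. Each camera call takes 0.05 s, during which the arm holds its last target.

## Working session

There is one attempt and no reset: what is moved stays moved. The work goes in short steps, Python scripts to look and compute and a tool call to move; the robot and the scene stay as the last step left them, time stands still between calls to the robot, and variables do not carry over. Pictures are saved under pics/ and viewed, and the job is handed in when it is done.

Besides the shell and the picture viewer there is one more tool, called after ">>>" as name(argument=value, ...) on one line, values as JSON. arm_command: Moves the arm, as the interface text tells. Its arguments: {"type":"object","properties":{"moves":{"type":"array"},"jaw":{"type":"number"}},"required":["moves"]}

```bash
mkdir -p pics; ls; cat > h.py <<'E'
import numpy as np, cv2, pickle
from scipy.spatial.transform import Rotation as R
from rig import ctrl
def grab(n,fn,):
    f=ctrl.grab_frame(n); cv2.imwrite(f'pics/{fn}.png',f['img']); pickle.dump(f,open(f'pics/{fn}.pkl','wb')); return f
def load(fn): return pickle.load(open(f'pics/{fn}.pkl','rb'))
def proj(f,P):
    return cv2.projectPoints(np.array(P,float).reshape(-1,1,3),np.array(f['rvec'],float),np.array(f['tvec'],float),np.array(f['camera_matrix'],float),None)[0].reshape(-1,2)
def ray(f,uv):
    Rm=cv2.Rodrigues(np.array(f['rvec'],float))[0]; t=np.array(f['tvec'],float).ravel()
    d=Rm.T@np.linalg.inv(np.array(f['camera_matrix']))@np.array([uv[0],uv[1],1.]); return -Rm.T@t,d
def atz(f,uv,z):
    o,d=ray(f,uv); return o+d*(z-o[2])/d[2]
def atx(f,uv,x):
    o,d=ray(f,uv); return o+d*(x-o[0])/d[0]
def st():
    s=ctrl.read_state(); print(s['time_s'],np.round(s['position'],1),np.round(s['tool_rot'],3)); print(np.round(R.from_rotvec(s['tool_rot']).as_matrix(),3)); print('q',np.round(s['qpos'],3),'F',np.round(s['wrist_force'],1),'w',s['gripper_width']); return s
E
python3 - <<'E'
from h import *
st(); print(ctrl.grip_depth)
for n in ['scene','top','wrist']:
    f=grab(n,n+'0'); print(n,ray(f,(256,192)),f['camera_matrix'][0][0])
E
```

```text
pics
0.0 [ 181.3 -545.4  230.8] [ 0.97   1.345 -0.969]
[[-0.     0.949  0.315]
 [ 0.001  0.315 -0.949]
 [-1.    -0.    -0.001]]
q [ 1.208  0.707 -0.028  1.485  0.022  0.951 -0.075] F [-0.3 -0.2  0.5] w 85.57142045502677
-18.700000000000003
scene (array([-244.29364876,  501.90669819, 1056.74260144]), array([ 0.59811927, -0.35101065, -0.72046363])) 436.3408562319226
top (array([ 309.92410697,   46.7593938 , 1352.78723555]), array([ 0.17042333, -0.01382404, -0.98529904])) 366.37116615115326
wrist (array([ 248.11673367, -524.52637994,  372.90777264]), array([-0.25697943, -0.09825784, -0.9614939 ])) 290.83864012163446
```

View pics/scene0.png

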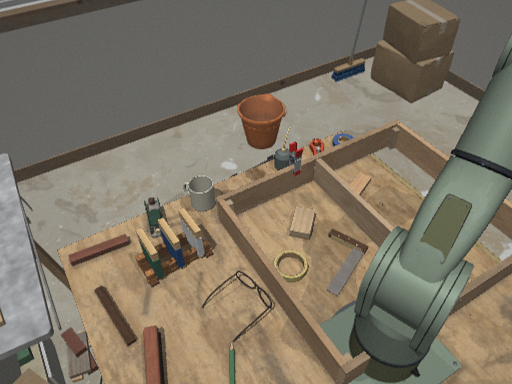

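View pics/top0.png

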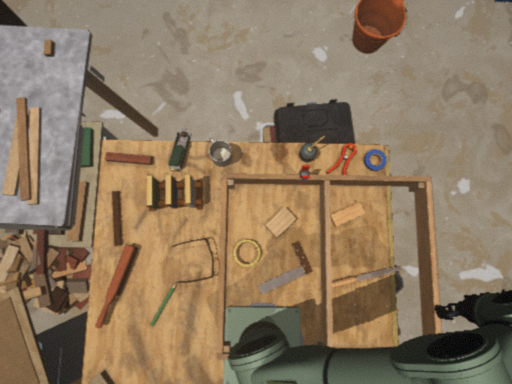

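View pics/wrist0.png

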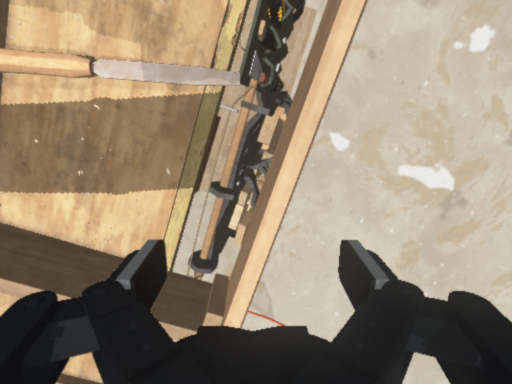

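```bash
python3 - <<'E'
from h import *
t=cv2.imread('pics/top0.png'); s=cv2.imread('pics/scene0.png')
def crop(im,x0,y0,w,h,k): return cv2.resize(im[y0:y0+h,x0:x0+w],None,fx=k,fy=k,interpolation=cv2.INTER_CUBIC)
cv2.imwrite('pics/c1.png',crop(t,135,165,80,60,10)[:600,:800])
cv2.imwrite('pics/c2.png',crop(t,270,135,80,60,10))
cv2.imwrite('pics/c3.png',crop(s,125,190,100,75,8))
cv2.imwrite('pics/c4.png',crop(s,265,130,64,48,12))
E
```

```text
(no output)
```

View pics/c1.png

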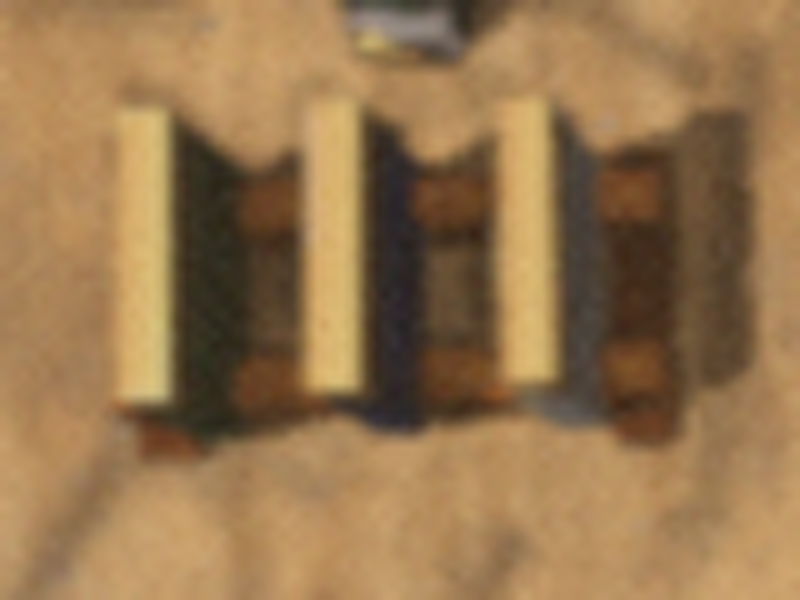

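View pics/c2.png

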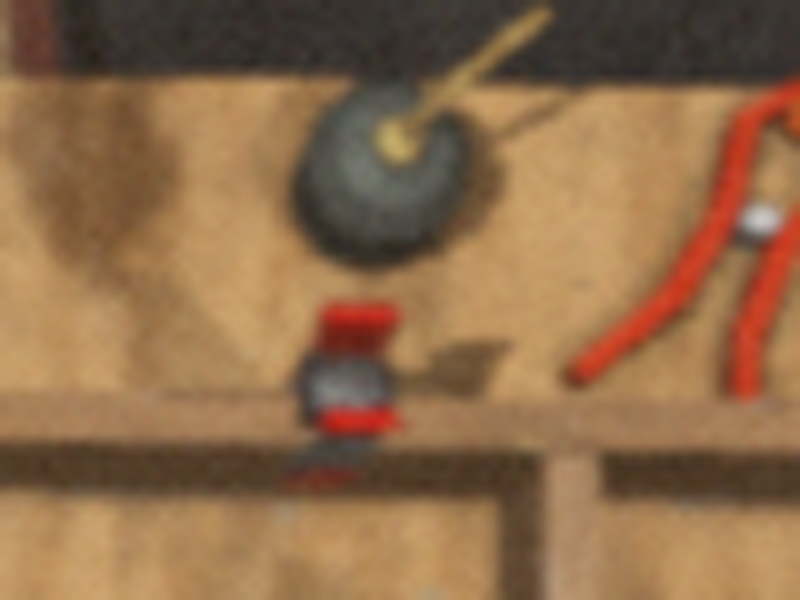

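View pics/c3.png

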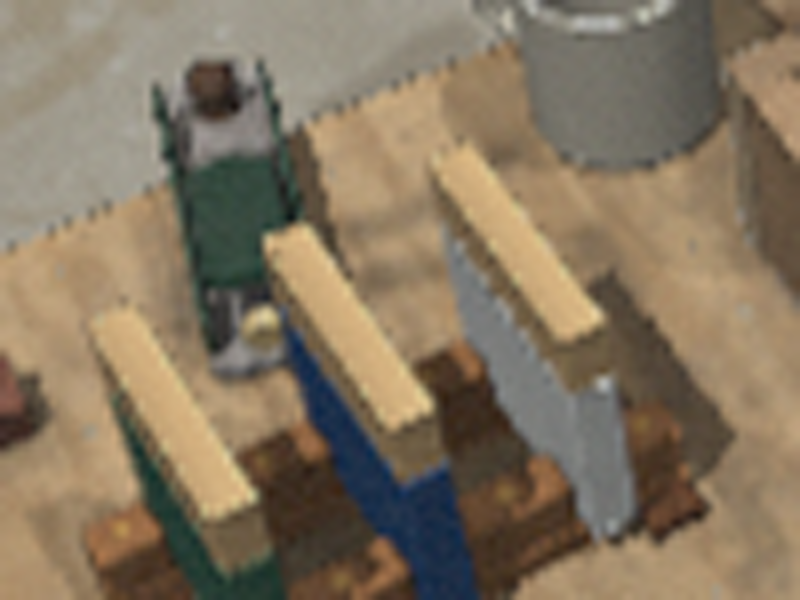

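View pics/c4.png

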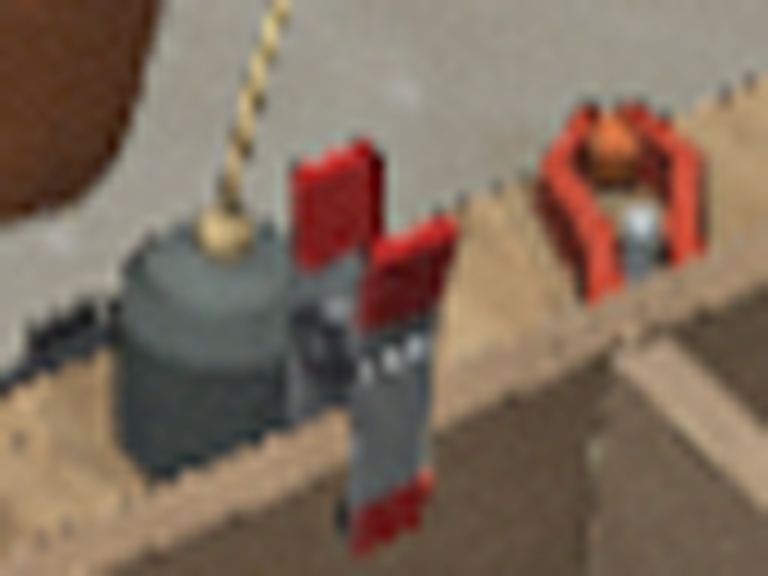

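```bash
python3 - <<'E'
from h import *
t=load('top0'); s=load('scene0')
np.set_printoptions(precision=1,suppress=True)
def T(u,v): return (135+u/10,165+v/10)
def C(u,v): return (270+u/10-.05,135+v/10-.05)
print('fronts z=129 corners')
for n,c in dict(g=[(118,108),(170,108),(118,402),(172,402)],b=[(306,97),(360,97),(307,390),(363,390)],w=[(497,97),(550,97),(502,383),(557,383)]).items():
    p=np.array([atz(t,T(*q),129)[:2] for q in c]); print(n,p.mean(0),p.tolist(), 'ax',p[0]+p[1]-p[2]-p[3])
def S(u,v): return (125+u/8,190+v/8)
for n,c in dict(g=[(92,318),(130,305),(258,495),(212,518)],b=[(265,237),(305,225),(433,408),(395,430)],w=[(432,157),(470,143),(605,320),(565,340)]).items():
    p=np.array([atz(s,S(*q),129)[:2] for q in c]); print(n,p.mean(0),p.tolist())
print('clip top: near grip top', atz(t,C(320,415),182),atz(t,C(400,425),182),'far',atz(t,C(322,307),182),atz(t,C(400,307),182))
def S2(u,v): return (265+u/12,130+v/12)
for q in [(293,165),(370,140),(380,158),(362,245),(455,218)]: print('scene grip',atz(s,S2(*q),182))
print('rail edges', atz(t,C(100,397),99),atz(t,C(100,440),99),'left rail',[atz(t,p,99) for p in [(221,230),(227,230),(221,330),(227,330),(222,180)]])
print('divider',[atz(t,p,99) for p in [(324,220),(329,220)]])
print('sander',[atz(t,p,30) for p in [(264,222),(281,205),(298,218),(279,237)]],'tape',[atz(t,p,20) for p in [(234,252),(262,252),(247,239),(247,270)]])
E
```

```text
fronts z=129 corners
g [521.5 389.7] [[571.7499814631618, 401.66055984530675], [572.0339700546908, 384.04838406073634], [470.9756274114402, 395.48098843570426], [471.2457523917095, 377.4313421232052]] ax [201.6  12.8]
b [526.4 326.1] [[576.6033569080694, 338.1547354935813], [576.8996553173146, 319.8291056504349], [475.98617604679436, 332.4895953463168], [476.2677413105539, 313.7340396454807]] ax [201.2  11.8]
w [528.6 261.2] [[577.6519350682986, 273.3016865861889], [577.9431786036112, 255.28869341508607], [479.34229396975053, 267.25027137195525], [479.6198353449395, 248.79626938221605]] ax [196.6  12.5]
g [523.7 392.8] [[573.8372818105755, 402.13430078315196], [572.4853334968493, 388.9708857717526], [474.56547940176733, 381.8707488652727], [473.7625374761691, 398.15869534269615]]
b [526.2 328.2] [[576.8989892110246, 337.73401878888683], [574.7343602786095, 323.67074379448104], [477.50934122620356, 318.3333849866608], [475.66948531059063, 332.8768330419381]]
w [530.7 263. ] [[580.7677865386687, 272.66412310691385], [579.8217844600034, 258.3216191532098], [481.5082964663452, 252.743464
[... 186 characters left out ...]
606.1 -120.   182. ]
scene grip [ 604.  -142.7  182. ]
scene grip [ 596.6 -140.8  182. ]
scene grip [ 570.6 -117.3  182. ]
scene grip [ 566.9 -143.5  182. ]
rail edges [589.8 -54.   99. ] [574.4 -54.   99. ] left rail [array([393.5, 146.8,  99. ]), array([393.7, 126.4,  99. ]), array([ 67.9, 137.6,  99. ]), array([ 68.1, 118.1,  99. ]), array([567.4, 148.3,  99. ])]
divider [array([ 432.7, -205.9,   99. ]), array([ 433. , -223.1,   99. ])]
sander [array([429.1,  -2.1,  30. ]), array([492. , -63.6,  30. ]), array([ 445.4, -125.4,   30. ]), array([375.9, -56.6,  30. ])] tape [array([320.6, 104.3,  20. ]), array([321.9,   3.7,  20. ]), array([367.6,  58.4,  20. ]), array([257.8,  56.6,  20. ])]
```

```bash
python3 - <<'E'
from h import *
np.set_printoptions(precision=1,suppress=True)
t=load('top0'); s=load('scene0')
def tri(a,b):
    o1,d1=ray(t,a);o2,d2=ray(s,b)
    A=np.c_[d1,-d2]; k=np.linalg.lstsq(A,o2-o1,rcond=None)[0]; return o1+d1*k[0],o2+d2*k[1]
print('rodtop',tri((324.8,135.8),(289,127)),'bobknob',tri((309.7,149),(283.7,149.2)))
st()
E
```

```text
rodtop (array([ 722.2, -206.6,  135. ]), array([ 726. , -201.8,  135.2])) bobknob (array([ 690.7, -162.8,   78.7]), array([ 692.6, -160.4,   78.9]))
0.15 [ 181.2 -545.5  230.9] [ 1.   1.3 -1. ]
[[-0.   0.9  0.3]
 [ 0.   0.3 -0.9]
 [-1.  -0.  -0. ]]
q [ 1.2  0.7 -0.   1.5  0.   1.  -0.1] F [-0.2 -0.7  0.6] w 85.73638427702078
```

>>> arm_command(moves=[{"twist": -0.1786}, {"twist": -0.1786}, {"twist": -0.1786}, {"twist": -0.1786}, {"twist": -0.1786}, {"twist": -0.1786}, {"twist": -0.1786}], jaw=-1)

```text
$.moves[0]: bad value
```

>>> arm_command(moves=[{"z": 4, "y": 4}, {"z": 4, "y": 4}, {"z": 4, "y": 4}, {"z": 4, "y": 4}, {"z": 4, "y": 4}, {"z": 4, "y": 4}, {"z": 4, "y": 4}, {}])

```text
$.moves[0]: bad value
```

```bash
python3 -c "
from h import *
st()"
```

```text
0.15 [ 181.2 -545.5  230.9] [ 0.97   1.345 -0.969]
[[-0.     0.949  0.315]
 [ 0.001  0.315 -0.949]
 [-1.    -0.    -0.001]]
q [ 1.208  0.707 -0.028  1.485  0.022  0.951 -0.075] F [-0.2 -0.7  0.6] w 85.73638427702078
```

>>> arm_command(moves=[{"x": 0, "y": 0, "z": 0, "twist": -0.178}, {"x": 0, "y": 0, "z": 0, "twist": -0.178}, {"x": 0, "y": 0, "z": 0, "twist": -0.178}, {"x": 0, "y": 0, "z": 0, "twist": -0.178}, {"x": 0, "y": 0, "z": 0, "twist": -0.178}, {"x": 0, "y": 0, "z": 0, "twist": -0.178}, {"x": 0, "y": 0, "z": 0, "twist": -0.178}], jaw=-1)

```text
time_s: 1.02
position: [181.2, -545.6, 231.1]
tool_rot: [-0.001, 1.571, 0.002]
wrist_force: [-0.7, 0.6, -0.7]
gripper_width: 85.1
```

>>> arm_command(moves=[{"x": 0, "y": 4, "z": 4, "twist": 0}, {"x": 0, "y": 4, "z": 4, "twist": 0}, {"x": 0, "y": 4, "z": 4, "twist": 0}, {"x": 0, "y": 4, "z": 4, "twist": 0}, {"x": 0, "y": 4, "z": 4, "twist": 0}, {"x": 0, "y": 4, "z": 4, "twist": 0}, {"x": 0, "y": 4, "z": 4, "twist": 0}, {"x": 0, "y": 0, "z": 0, "twist": 0}])

```text
time_s: 2.02
position: [465.0, -263.1, 231.1]
tool_rot: [-0.0, 1.57, 0.003]
wrist_force: [0.1, -1.0, -0.2]
gripper_width: 85.8
```

```bash
python3 -c "
from h import *
st()"
```

```text
2.025 [ 465.  -263.1  231.1] [-0.     1.57   0.003]
[[ 0.001 -0.002  1.   ]
 [ 0.002  1.     0.002]
 [-1.     0.002  0.001]]
q [ 0.641  0.659 -0.344  1.629  0.264  0.9    0.201] F [ 0.1 -1.  -0.2] w 85.80702814445627
```

>>> arm_command(moves=[{"x": 0, "y": 4.4, "z": 4, "twist": 0}, {"x": 0, "y": 4.4, "z": 4, "twist": 0}, {"x": 0, "y": 4.3, "z": 4.1, "twist": 0}, {"x": 0, "y": 0, "z": 0, "twist": 0}])

```text
time_s: 2.52
position: [585.6, -132.5, 230.6]
tool_rot: [0.001, 1.571, 0.002]
wrist_force: [-0.6, -0.6, 0.5]
gripper_width: 85.5
```

```bash
python3 - <<'E'
from h import *
st()
f=grab('wrist','wrist1'); grab('scene','scene1'); s=load('scene1')
print('pred pivot/grip/pads',proj(f,[[586,-132,137],[586,-132,182],[586,-132,81]]))
i=f['img'].copy()
for p in [[586,-118,99],[586,-146,99],[608,-118.5,182],[608,-145.5,182],[564,-118.5,182],[564,-145.5,182]]:
    u=proj(f,[p])[0]; cv2.drawMarker(i,tuple(int(v) for v in u),(0,255,0),cv2.MARKER_CROSS,8,1)
cv2.imwrite('pics/w1.png',i)
cv2.imwrite('pics/s1.png',cv2.resize(s['img'][100:220,220:380],None,fx=5,fy=5,interpolation=cv2.INTER_CUBIC))
E
```

```text
2.525 [ 585.6 -132.5  230.6] [1.000e-03 1.571e+00 2.000e-03]
[[-0.    -0.001  1.   ]
 [ 0.002  1.     0.001]
 [-1.     0.002 -0.   ]]
q [ 0.318  0.759 -0.313  1.38   0.246  1.041 -0.038] F [-0.6 -0.6  0.5] w 85.45331960240541
pred pivot/grip/pads [[252.1416578  193.38850326]
 [252.08119277 211.35088137]
 [252.19247565 178.2920172 ]]
```

View pics/w1.png

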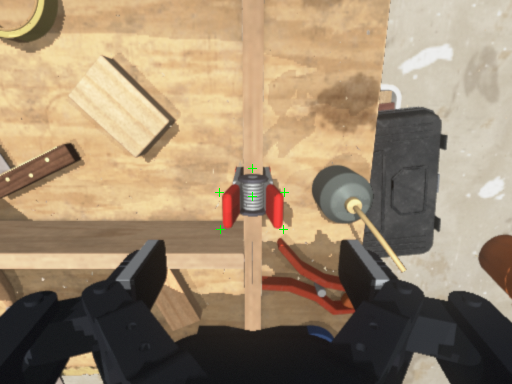

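View pics/s1.png

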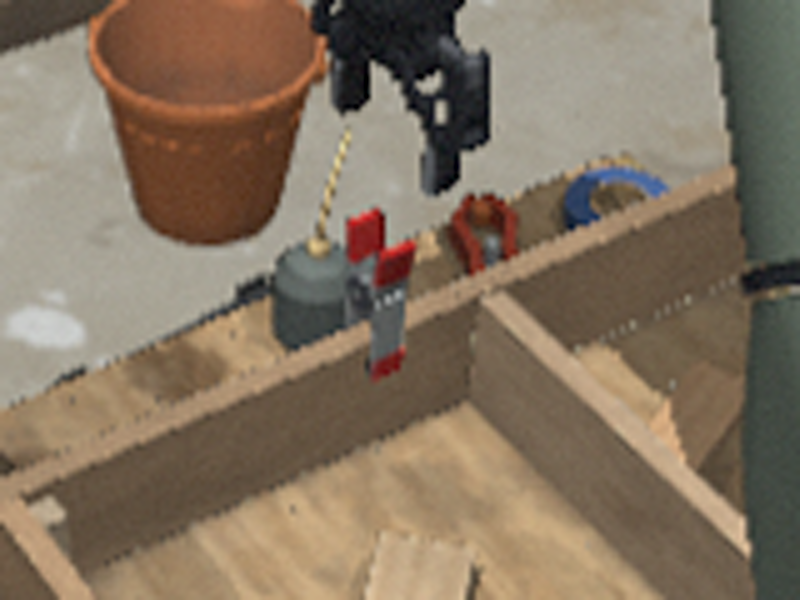

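>>> arm_command(moves=[{"x": 2, "y": 0.1, "z": 0, "twist": 0}, {"x": 2, "y": 0, "z": 0, "twist": 0}, {"x": 2, "y": 0, "z": 0, "twist": 0}, {"x": 2.0, "y": 0, "z": 0, "twist": 0}, {"x": 0, "y": 0, "z": 0, "twist": 0}])

```text
time_s: 3.25
position: [582.8, -136.6, 150.5]
tool_rot: [0.004, 1.573, -0.005]
wrist_force: [0.1, 0.3, 0.8]
gripper_width: 85.7
```

>>> arm_command(moves=[{"x": 0, "y": 0, "z": 0, "twist": 0}, {"x": 0, "y": 0, "z": 0, "twist": 0}, {"x": 0, "y": 0, "z": 0, "twist": 0}, {"x": 0, "y": 0, "z": 0, "twist": 0}], jaw=1)

```text
time_s: 3.75
position: [583.9, -135.3, 151.4]
tool_rot: [0.003, 1.571, -0.003]
wrist_force: [0.6, 0.0, -1.1]
gripper_width: 28.6
```

>>> arm_command(moves=[{"x": 0, "y": 0, "z": 0, "twist": 0}, {"x": 0, "y": 0, "z": 0, "twist": 0}, {"x": 0, "y": 0, "z": 0, "twist": 0}, {"x": 0, "y": 0, "z": 0, "twist": 0}])

```text
time_s: 4.25
position: [584.0, -135.3, 151.3]
tool_rot: [0.003, 1.571, -0.003]
wrist_force: [-0.9, -0.5, -0.8]
gripper_width: 28.0
```

```bash
python3 - <<'E'
from h import *
st()
f=grab('wrist','wrist2'); s=grab('scene','scene2')
cv2.imwrite('pics/s2.png',cv2.resize(s['img'][100:220,220:380],None,fx=5,fy=5,interpolation=cv2.INTER_CUBIC))
E
```

```text
4.25 [ 584.  -135.3  151.3] [ 0.003  1.571 -0.003]
[[-0.     0.004  1.   ]
 [ 0.     1.    -0.004]
 [-1.     0.    -0.   ]]
q [ 0.312  0.85  -0.286  1.484  0.287  0.848 -0.076] F [-0.9 -0.5 -0.8] w 27.981563935798277
```

View pics/wrist2.png

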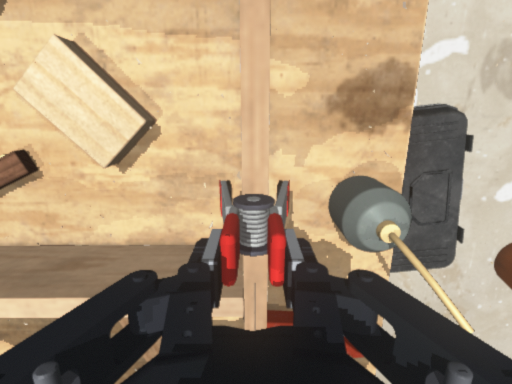

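View pics/s2.png

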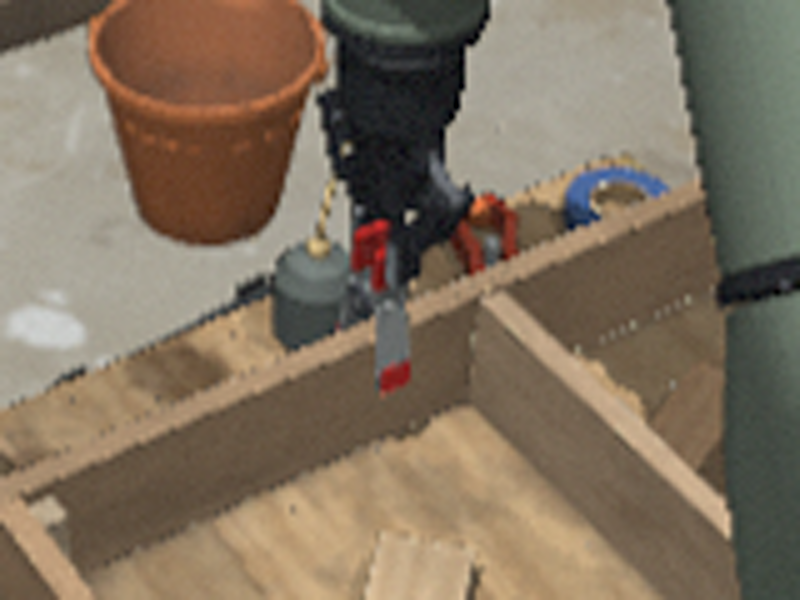

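>>> arm_command(moves=[{"x": -1, "y": 0, "z": 0, "twist": 0}, {"x": -2, "y": 0, "z": 0, "twist": 0}, {"x": -2, "y": 0, "z": 0, "twist": 0}, {"x": -2, "y": 0, "z": 0, "twist": 0}, {"x": -2, "y": 0, "z": 0, "twist": 0}, {"x": -2, "y": 0, "z": 0, "twist": 0}, {"x": -1, "y": 0, "z": 0, "twist": 0}, {"x": 0, "y": 0, "z": 0, "twist": 0}])

```text
time_s: 5.35
position: [584.1, -135.2, 271.7]
tool_rot: [0.003, 1.57, -0.003]
wrist_force: [-0.6, -0.4, -2.2]
gripper_width: 28.8
```

```bash
python3 - <<'E'
from h import *
st()
f=grab('wrist','wrist3'); s=grab('scene','scene3')
cv2.imwrite('pics/s3.png',cv2.resize(s['img'][60:210,220:420],None,fx=4,fy=4,interpolation=cv2.INTER_CUBIC))
E
```

```text
5.35 [ 584.1 -135.2  271.7] [ 0.003  1.57  -0.003]
[[ 0.001  0.004  1.   ]
 [-0.     1.    -0.004]
 [-1.    -0.     0.001]]
q [ 0.324  0.718 -0.32   1.316  0.229  1.143 -0.021] F [-0.6 -0.4 -2.2] w 28.8140447097429
```

View pics/wrist3.png

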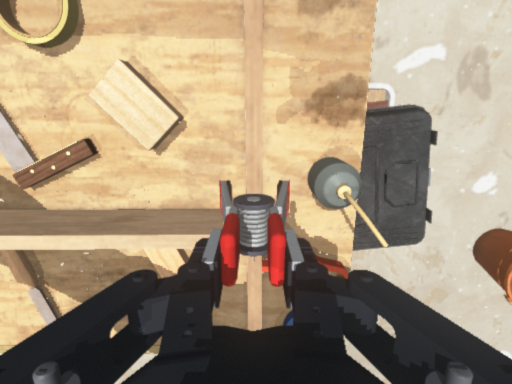

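View pics/s3.png

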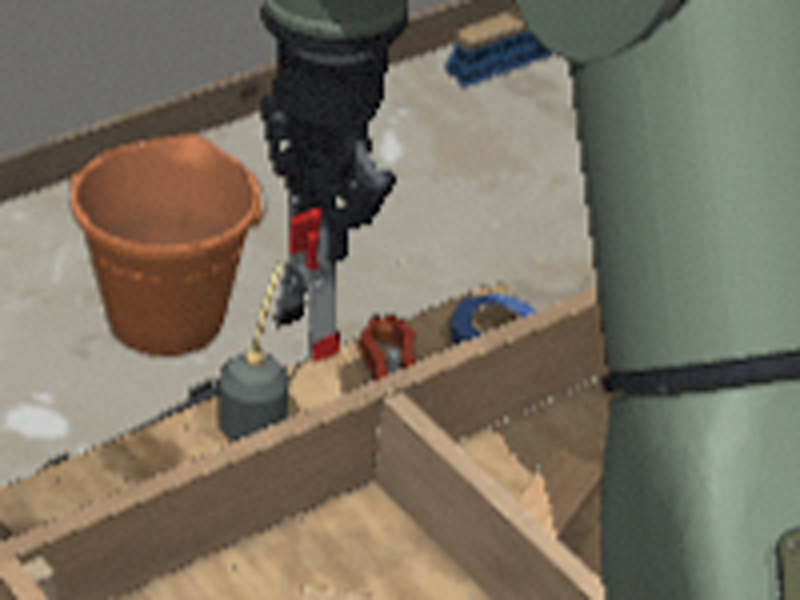

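```bash
python3 - <<'E'
from h import *
f=load('wrist3')
for e in [0,3,6]:
    y=-135.2+e; print(e,np.round(proj(f,[[584,y-13.5,302],[584,y+13.5,302-32+0],[584,y+15.5,257.4],[584,y-15.5,257.4+12.5],[584,y+12,192.4]]),0).tolist())
i=f['img']; cv2.imwrite('pics/w3.png',cv2.resize(i[160:300,190:330],None,fx=4,fy=4,interpolation=cv2.INTER_CUBIC))
E
```

```text
0 [[251.0, 300.0], [251.0, 218.0], [251.0, 207.0], [251.0, 267.0], [251.0, 184.0]]
3 [[251.0, 294.0], [251.0, 213.0], [251.0, 202.0], [251.0, 262.0], [251.0, 180.0]]
6 [[251.0, 289.0], [251.0, 207.0], [251.0, 196.0], [251.0, 257.0], [251.0, 177.0]]
```

View pics/w3.png

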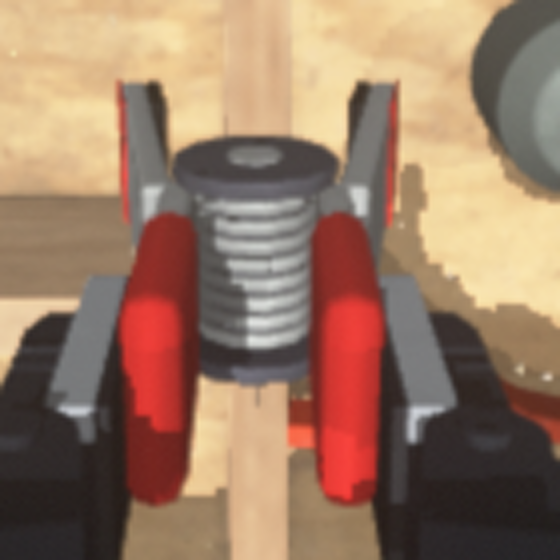

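>>> arm_command(moves=[{"x": 0, "y": 0, "z": 0, "twist": -0.163}, {"x": 0, "y": 0, "z": 0, "twist": -0.163}, {"x": 0, "y": 0, "z": 0, "twist": -0.163}, {"x": 0, "y": 0, "z": 0, "twist": -0.163}, {"x": 0, "y": 0, "z": 0, "twist": -0.163}])

```text
time_s: 6.08
position: [583.7, -135.2, 270.5]
tool_rot: [-0.637, 1.476, 0.639]
wrist_force: [-0.9, -0.4, -1.5]
gripper_width: 28.5
```

>>> arm_command(moves=[{"x": 0, "y": 0, "z": 0, "twist": -0.163}, {"x": 0, "y": 0, "z": 0, "twist": -0.163}, {"x": 0, "y": 0, "z": 0, "twist": -0.163}, {"x": 0, "y": 0, "z": 0, "twist": -0.163}, {"x": 0, "y": 0, "z": 0, "twist": -0.16}, {"x": 0, "y": 0, "z": 0, "twist": 0}])

```text
time_s: 6.82
position: [583.8, -135.4, 270.6]
tool_rot: [-1.246, 1.185, 1.248]
wrist_force: [0.2, -0.7, -0.6]
gripper_width: 28.7
```

>>> arm_command(moves=[{"x": 0, "y": 0.3, "z": 2.5, "twist": 0}, {"x": 0, "y": 0.3, "z": 4.5, "twist": 0}, {"x": 0, "y": 0.3, "z": 5, "twist": 0}, {"x": 0, "y": 0.3, "z": 5, "twist": 0}, {"x": 0, "y": 0.3, "z": 5, "twist": 0}, {"x": 0, "y": 0.3, "z": 5, "twist": 0}, {"x": 0, "y": 0.3, "z": 5, "twist": 0}, {"x": 0, "y": 0.3, "z": 5, "twist": 0}])

```text
time_s: 7.82
position: [540.3, 234.5, 271.1]
tool_rot: [-1.244, 1.187, 1.244]
wrist_force: [0.3, 0.1, -0.7]
gripper_width: 28.6
```

>>> arm_command(moves=[{"x": 0, "y": 0.2, "z": 4, "twist": 0}, {"x": 0, "y": 0.2, "z": 3, "twist": 0}, {"x": 0, "y": 0, "z": 2.3, "twist": 0}, {"x": 0, "y": 0, "z": 0, "twist": 0}, {"x": 0, "y": 0, "z": 0, "twist": 0}])

```text
time_s: 8.45
position: [532.0, 325.0, 271.1]
tool_rot: [-1.246, 1.186, 1.245]
wrist_force: [1.1, -0.3, -0.1]
gripper_width: 28.4
```

```bash
python3 - <<'E'
from h import *
st()
f=grab('wrist','wrist4'); s=grab('scene','scene4')
i=f['img'].copy()
c=np.array([526.4,327.2]);w=np.array([.998,.059]);n=np.array([-.059,.998])
for a in(-50,50):
  for b in(-9,9):
    p=c+w*a+n*b; u=proj(f,[[*p,129]])[0]; cv2.drawMarker(i,tuple(int(v) for v in u),(0,0,255),cv2.MARKER_CROSS,8,1)
cv2.imwrite('pics/w4.png',i)
cv2.imwrite('pics/s4.png',cv2.resize(s['img'][130:280,100:300],None,fx=4,fy=4,interpolation=cv2.INTER_CUBIC))
E
```

```text
8.45 [532.  325.  271.1] [-1.246  1.186  1.245]
[[-0.    -0.999 -0.05 ]
 [-0.001 -0.05   0.999]
 [-1.     0.    -0.001]]
q [-0.311  0.813 -0.694  1.208  0.505  1.289  0.637] F [ 1.1 -0.3 -0.1] w 28.396865714394846
```

View pics/w4.png

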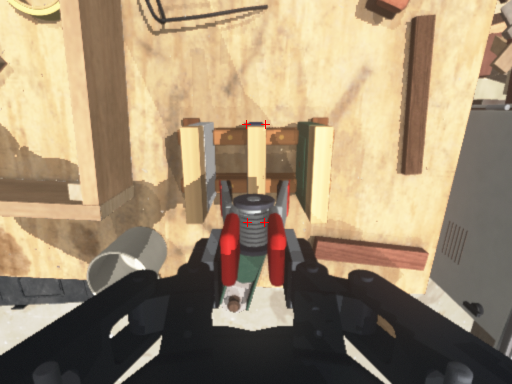

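View pics/s4.png

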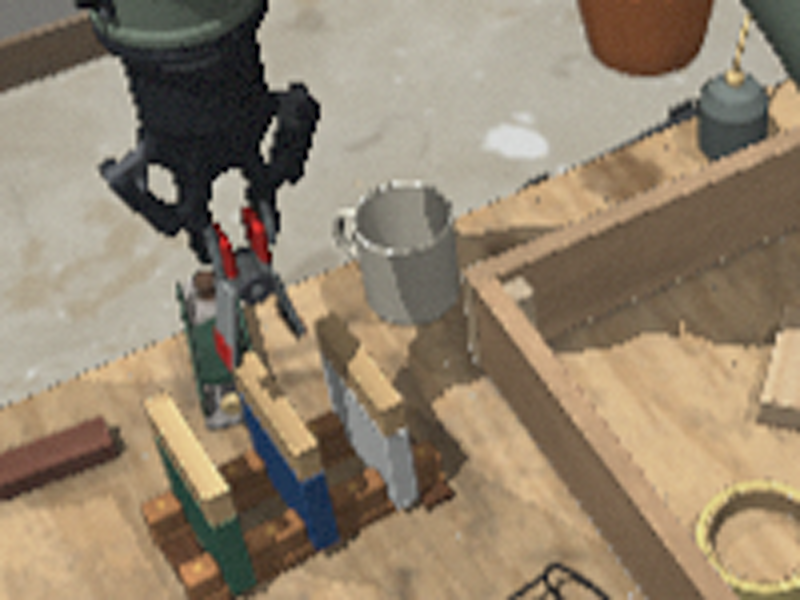

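>>> arm_command(moves=[{"x": 1.5, "y": 0.1, "z": 0.2, "twist": 0}, {"x": 1.5, "y": 0, "z": 0, "twist": 0}, {"x": 1.5, "y": 0, "z": 0, "twist": 0}, {"x": 0, "y": 0, "z": 0, "twist": 0}])

```text
time_s: 9.05
position: [530.5, 327.2, 224.9]
tool_rot: [-1.247, 1.186, 1.248]
wrist_force: [1.1, 0.1, -0.4]
gripper_width: 28.6
```

```bash
python3 - <<'E'
from h import *
st()
f=grab('wrist','wrist5'); s=grab('scene','scene5')
cv2.imwrite('pics/s5.png',cv2.resize(s['img'][150:270,110:270],None,fx=5,fy=5,interpolation=cv2.INTER_CUBIC))
E
```

```text
9.05 [530.5 327.2 224.9] [-1.247  1.186  1.248]
[[-0.002 -0.999 -0.052]
 [-0.001 -0.052  0.999]
 [-1.     0.002 -0.001]]
q [-0.313  0.856 -0.68   1.286  0.538  1.183  0.6  ] F [ 1.1  0.1 -0.4] w 28.641368738512842
```

View pics/wrist5.png

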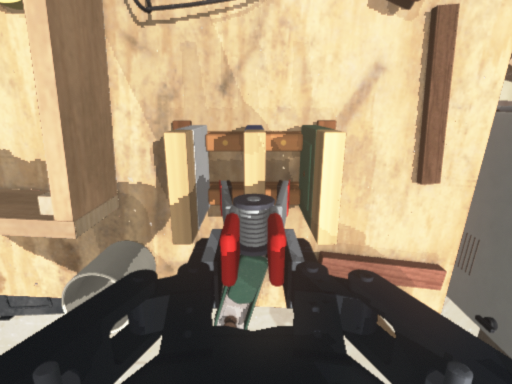

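View pics/s5.png

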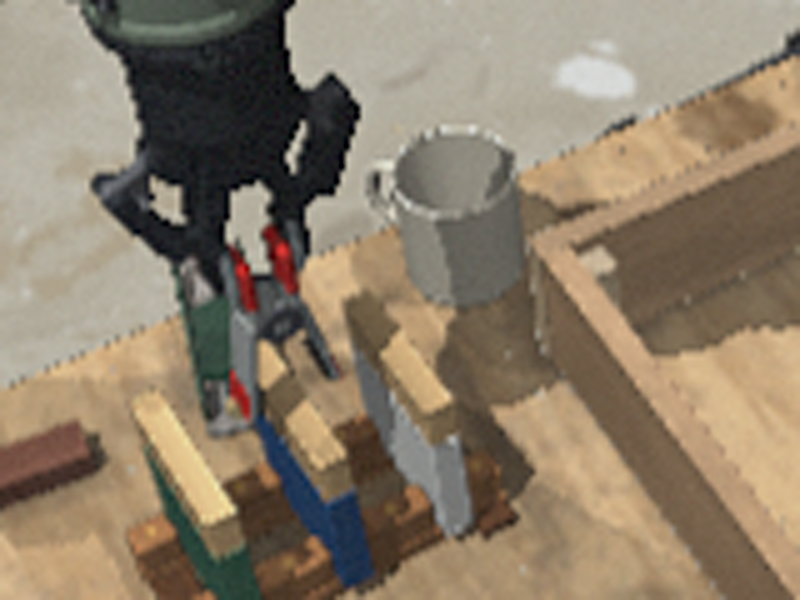

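>>> arm_command(moves=[{"x": 1.5, "y": 0, "z": 0, "twist": 0}, {"x": 1.5, "y": 0, "z": 0, "twist": 0}, {"x": 1.1, "y": 0, "z": 0, "twist": 0}, {"x": 0, "y": 0, "z": 0, "twist": 0}, {"x": 0, "y": 0, "z": 0, "twist": 0}])

```text
time_s: 9.78
position: [530.8, 327.8, 185.6]
tool_rot: [-1.247, 1.184, 1.248]
wrist_force: [-0.1, -0.3, -0.1]
gripper_width: 28.3
```

```bash
python3 - <<'E'
from h import *
st()
f=grab('wrist','wrist6'); s=grab('scene','scene6')
cv2.imwrite('pics/s6.png',cv2.resize(s['img'][150:270,110:270],None,fx=5,fy=5,interpolation=cv2.INTER_CUBIC))
E
```

```text
9.775 [530.8 327.8 185.6] [-1.247  1.184  1.248]
[[ 0.    -0.999 -0.052]
 [ 0.    -0.052  0.999]
 [-1.    -0.     0.   ]]
q [-0.316  0.897 -0.662  1.341  0.571  1.095  0.568] F [-0.1 -0.3 -0.1] w 28.306154037244756
```

View pics/wrist6.png

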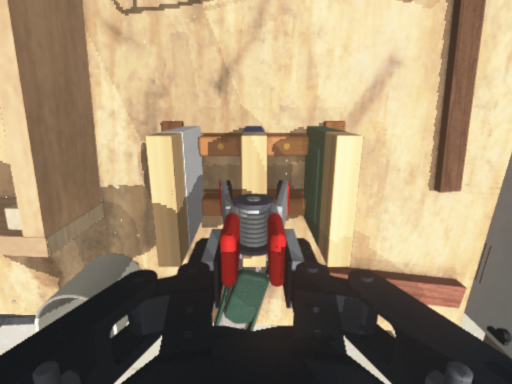

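View pics/s6.png

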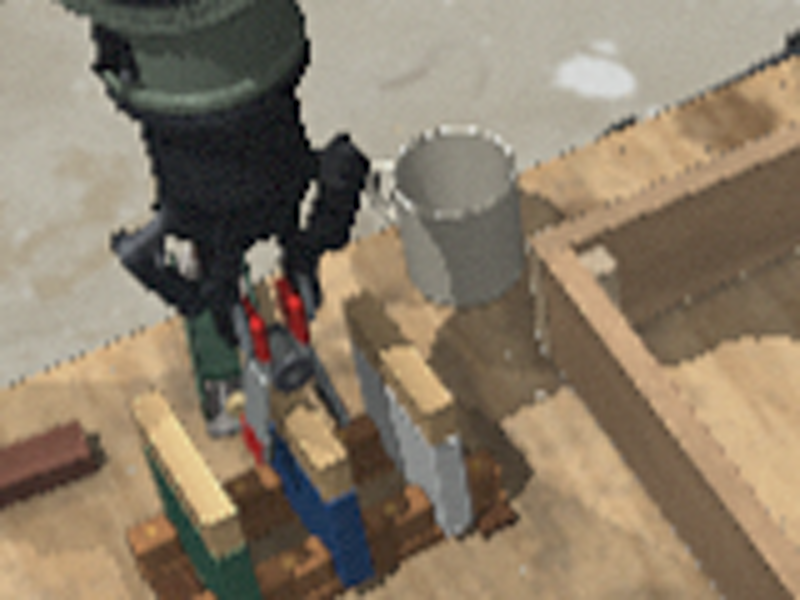

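```bash
python3 - <<'E'
from h import *
s=load('scene6')
for z in (97,103,106,110,124): print(z,[(np.round((proj(s,[[x,352,z]])[0]-[110,150])*5)).tolist() for x in (514,526,538)])
print((proj(s,[[526,327,171]])[0]-[110,150])*5, (proj(s,[[511,327,171]])[0]-[110,150])*5)
E
```

```text
97 [[270.0, 471.0], [262.0, 456.0], [253.0, 441.0]]
103 [[268.0, 464.0], [260.0, 449.0], [251.0, 435.0]]
106 [[267.0, 461.0], [259.0, 446.0], [250.0, 431.0]]
110 [[266.0, 456.0], [258.0, 442.0], [249.0, 427.0]]
124 [[262.0, 441.0], [253.0, 426.0], [245.0, 411.0]]
[282.43890823 351.32658527] [293.60230519 369.88296404]
```

>>> arm_command(moves=[{"x": 0, "y": 0, "z": 0, "twist": 0}, {"x": 0, "y": 0, "z": 0, "twist": 0}, {"x": 0, "y": 0, "z": 0, "twist": 0}, {"x": 0, "y": 0, "z": 0, "twist": 0}, {"x": 0, "y": 0, "z": 0, "twist": 0}], jaw=-1)

```text
time_s: 10.5
position: [530.7, 327.6, 185.4]
tool_rot: [-1.247, 1.184, 1.248]
wrist_force: [-0.5, 0.7, 0.3]
gripper_width: 85.4
```

>>> arm_command(moves=[{"x": -1.5, "y": 0, "z": 0, "twist": 0}, {"x": -2.5, "y": 0, "z": 0, "twist": 0}, {"x": -2.5, "y": 0, "z": 0, "twist": 0}, {"x": 0, "y": 0, "z": 0, "twist": 0}])

```text
time_s: 11.0
position: [531.1, 328.2, 252.9]
tool_rot: [-1.247, 1.181, 1.247]
wrist_force: [-0.6, 0.3, 0.6]
gripper_width: 85.2
```

```bash
python3 - <<'E'
from h import *
st()
f=grab('wrist','wrist7'); s=grab('scene','scene7')
cv2.imwrite('pics/s7.png',cv2.resize(s['img'][150:270,110:270],None,fx=5,fy=5,interpolation=cv2.INTER_CUBIC))
E
```

```text
11.0 [531.1 328.2 252.9] [-1.247  1.181  1.247]
[[ 0.003 -0.999 -0.052]
 [ 0.002 -0.052  0.999]
 [-1.    -0.003  0.002]]
q [-0.314  0.829 -0.69   1.242  0.519  1.241  0.62 ] F [-0.6  0.3  0.6] w 85.22650066501366
```

View pics/wrist7.png

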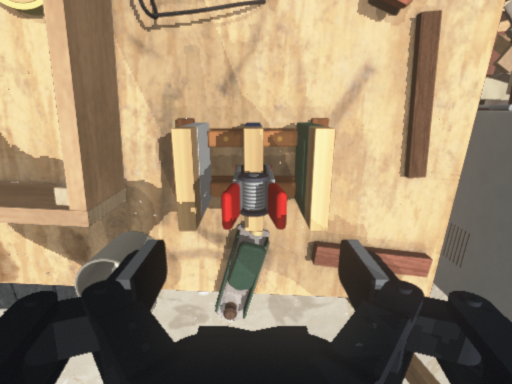

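View pics/s7.png

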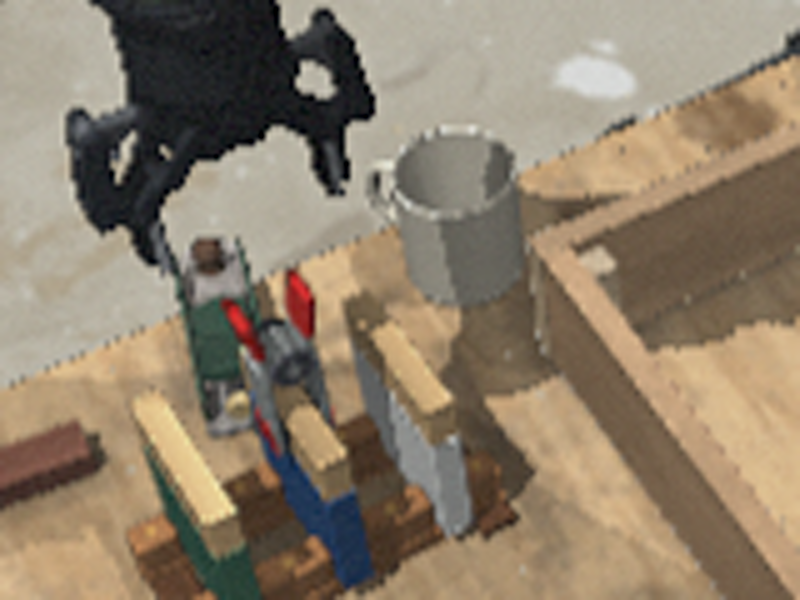

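```bash
python3 - <<'E'
from h import *
f=load('wrist7')
i=f['img'].copy()
for p in [[510.5,326,171],[526,327,171],[541.5,328,171]]:
    u=proj(f,[p])[0]; print(u); cv2.drawMarker(i,tuple(int(v) for v in u),(0,255,0),cv2.MARKER_CROSS,6,1)
for z,h in((216,22.5),):
  for a in(-13.5,13.5):
    for b in(-h,h):
      u=proj(f,[[526+a-.05*b,327+b+.05*a,z]])[0]; cv2.drawMarker(i,tuple(int(v) for v in u),(255,0,255),cv2.MARKER_CROSS,6,1)
cv2.imwrite('pics/w7.png',cv2.resize(i[110:240,180:340],None,fx=5,fy=5,interpolation=cv2.INTER_CUBIC))
E
```

```text
[252.04045717 173.14729108]
[252.27886892 192.14039196]
[252.50862206 210.44370274]
```

View pics/w7.png

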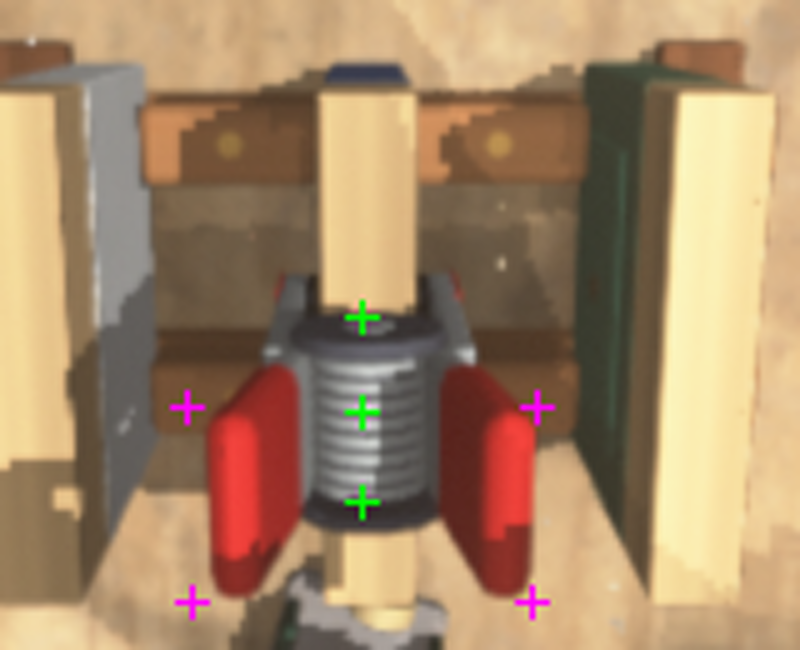

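>>> arm_command(moves=[{"x": 0, "y": 0, "z": 0, "twist": 0.175}, {"x": 0, "y": 0, "z": 0, "twist": 0.175}, {"x": 0, "y": 0, "z": 0, "twist": 0.175}, {"x": 0, "y": 0, "z": 0, "twist": 0.175}, {"x": 0, "y": 0, "z": 0, "twist": 0.175}, {"x": 0, "y": 0, "z": 0, "twist": 0.175}, {"x": 0, "y": 0, "z": 0, "twist": 0.175}, {"x": 0, "y": 0, "z": 0, "twist": 0.175}])

```text
time_s: 12.1
position: [530.6, 327.4, 249.9]
tool_rot: [-0.171, 1.565, 0.17]
wrist_force: [-1.3, 0.2, -0.1]
gripper_width: 85.4
```

>>> arm_command(moves=[{"x": 0, "y": 0, "z": 0, "twist": 0.165}, {"x": 0, "y": 0, "z": -0.3, "twist": 0}, {"x": 0, "y": 0, "z": 0, "twist": 0}])

```text
time_s: 12.48
position: [527.4, 327.4, 250.2]
tool_rot: [-0.049, 1.571, 0.049]
wrist_force: [-0.0, -0.3, 1.0]
gripper_width: 85.2
```

```bash
python3 - <<'E'
from h import *
st()
f=grab('wrist','wrist8')
E
```

```text
12.475 [527.4 327.4 250.2] [-0.049  1.571  0.049]
[[-0.    -0.062  0.998]
 [-0.     0.998  0.062]
 [-1.    -0.    -0.   ]]
q [-0.484  0.772 -0.276  1.264  0.211  1.134 -0.713] F [-0.  -0.3  1. ] w 85.20338404285926
```

View pics/wrist8.png

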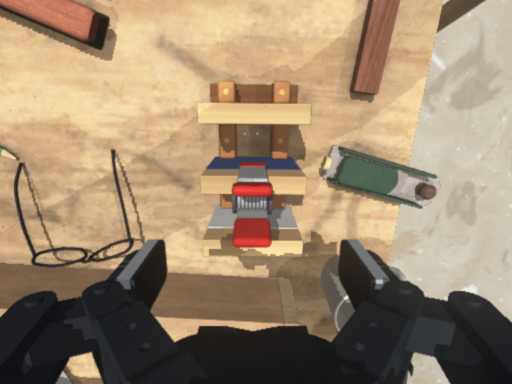

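>>> arm_command(moves=[{"x": 2, "y": 0, "z": -0.1, "twist": 0}, {"x": 2.5, "y": 0, "z": 0, "twist": 0}, {"x": 2.5, "y": 0, "z": 0, "twist": 0}, {"x": 1.6, "y": 0, "z": 0, "twist": 0}, {"x": 1.1, "y": 0, "z": 0, "twist": 0}, {"x": 0, "y": 0, "z": 0, "twist": 0}])

```text
time_s: 13.28
position: [526.7, 327.3, 153.1]
tool_rot: [-0.046, 1.571, 0.046]
wrist_force: [-0.7, -0.7, 0.1]
gripper_width: 85.5
```

```bash
python3 - <<'E'
from h import *
st()
f=grab('wrist','wrist9'); s=grab('scene','scene9')
cv2.imwrite('pics/s9.png',cv2.resize(s['img'][130:250,110:270],None,fx=5,fy=5,interpolation=cv2.INTER_CUBIC))
E
```

```text
13.275 [526.7 327.3 153.1] [-0.046  1.571  0.046]
[[-0.001 -0.058  0.998]
 [-0.     0.998  0.058]
 [-1.    -0.    -0.001]]
q [-0.49   0.875 -0.255  1.398  0.249  0.9   -0.754] F [-0.7 -0.7  0.1] w 85.51549386412695
```

View pics/wrist9.png

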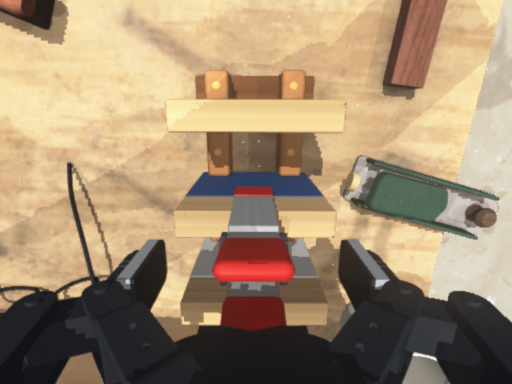

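View pics/s9.png

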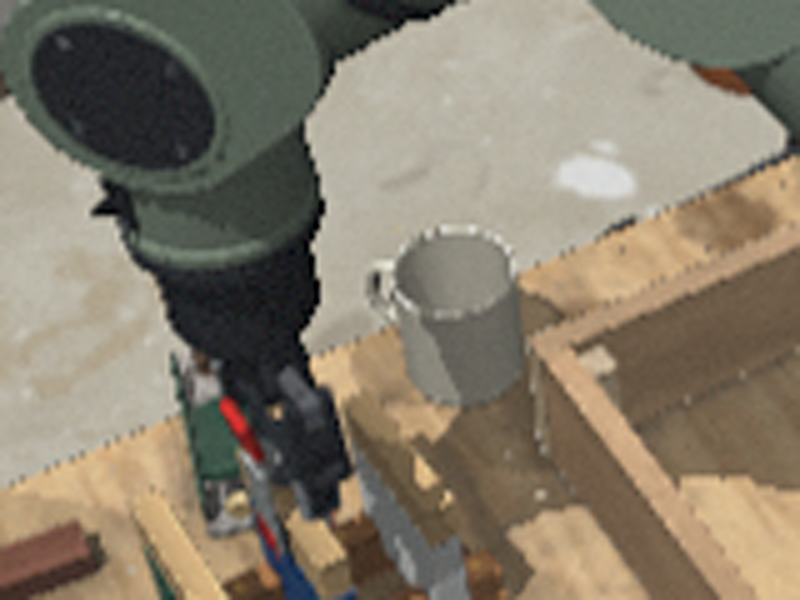

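>>> arm_command(moves=[{"x": 0, "y": 0, "z": 0, "twist": 0}, {"x": 0, "y": 0, "z": 0, "twist": 0}, {"x": 0, "y": 0, "z": 0, "twist": 0}, {"x": 0, "y": 0, "z": 0, "twist": 0}, {"x": 0, "y": 0, "z": 0, "twist": 0}, {"x": 0, "y": 0, "z": 0, "twist": 0}], jaw=1)

```text
time_s: 14.12
position: [526.8, 327.5, 153.5]
tool_rot: [-0.045, 1.57, 0.046]
wrist_force: [1.4, 0.4, 3.8]
gripper_width: 30.4
```

```bash
python3 - <<'E'
from h import *
st()
f=grab('wrist','wrist10')
E
```

```text
14.125 [526.8 327.5 153.5] [-0.045  1.57   0.046]
[[ 0.    -0.058  0.998]
 [ 0.     0.998  0.058]
 [-1.     0.     0.   ]]
q [-0.49   0.875 -0.255  1.398  0.249  0.9   -0.755] F [1.4 0.4 3.8] w 30.38687311020058
```

View pics/wrist10.png

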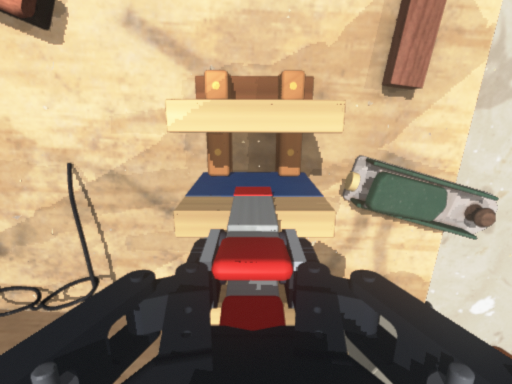

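>>> arm_command(moves=[{"x": -0.7, "y": 0, "z": 0, "twist": 0}, {"x": -0.7, "y": 0, "z": 0, "twist": 0}, {"x": -0.7, "y": 0, "z": 0, "twist": 0}, {"x": -0.7, "y": 0, "z": 0, "twist": 0}, {"x": -0.7, "y": 0, "z": 0, "twist": 0}, {"x": -0.7, "y": 0, "z": 0, "twist": 0}, {"x": -0.7, "y": 0, "z": 0, "twist": 0}, {"x": 0, "y": 0, "z": 0, "twist": 0}])

```text
time_s: 15.18
position: [526.9, 327.5, 202.9]
tool_rot: [-0.045, 1.57, 0.046]
wrist_force: [-0.6, 0.0, -1.9]
gripper_width: 30.1
```

```bash
python3 - <<'E'
from h import *
st()
f=grab('wrist','wrist11'); s=grab('scene','scene11')
cv2.imwrite('pics/s11.png',cv2.resize(s['img'][130:280,90:290],None,fx=4,fy=4,interpolation=cv2.INTER_CUBIC))
E
```

```text
15.175 [526.9 327.5 202.9] [-0.045  1.57   0.046]
[[ 0.001 -0.058  0.998]
 [ 0.001  0.998  0.058]
 [-1.     0.001  0.001]]
q [-0.486  0.817 -0.267  1.34   0.229  1.013 -0.736] F [-0.6  0.  -1.9] w 30.091707443516828
```

View pics/s11.png

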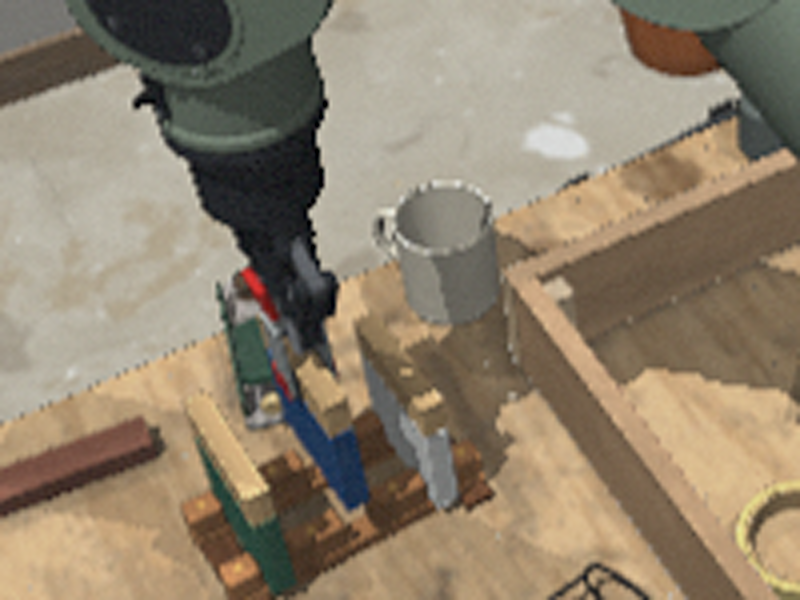

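View pics/wrist11.png

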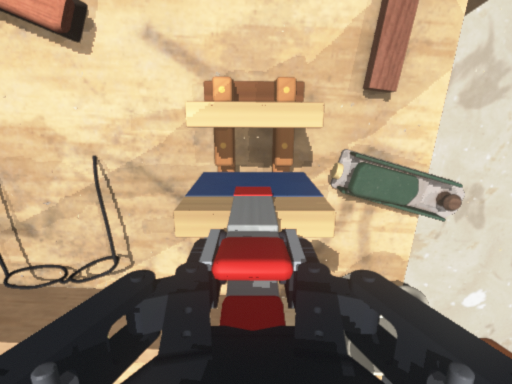

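>>> arm_command(moves=[{"x": -1.5, "y": 0, "z": 0, "twist": 0}, {"x": -1.5, "y": 0, "z": 0, "twist": 0}, {"x": -1.5, "y": 0, "z": 0, "twist": 0}, {"x": -1.5, "y": 0, "z": 0, "twist": 0}, {"x": -1.5, "y": 0, "z": 0, "twist": 0}, {"x": -1, "y": 0, "z": 0, "twist": 0}, {"x": -0.5, "y": 0, "z": 0, "twist": 0}, {"x": 0, "y": 0, "z": 0, "twist": 0}])

```text
time_s: 16.27
position: [526.7, 327.4, 292.5]
tool_rot: [-0.045, 1.57, 0.046]
wrist_force: [-1.1, 0.6, -2.2]
gripper_width: 29.6
```

```bash
python3 - <<'E'
from h import *
st()
s=grab('scene','scene12')
cv2.imwrite('pics/s12.png',cv2.resize(s['img'][100:250,90:290],None,fx=4,fy=4,interpolation=cv2.INTER_CUBIC))
E
```

```text
16.275 [526.7 327.4 292.5] [-0.045  1.57   0.046]
[[ 0.    -0.058  0.998]
 [ 0.     0.998  0.058]
 [-1.     0.     0.   ]]
q [-0.486  0.736 -0.28   1.188  0.197  1.243 -0.702] F [-1.1  0.6 -2.2] w 29.556076767072646
```

View pics/s12.png

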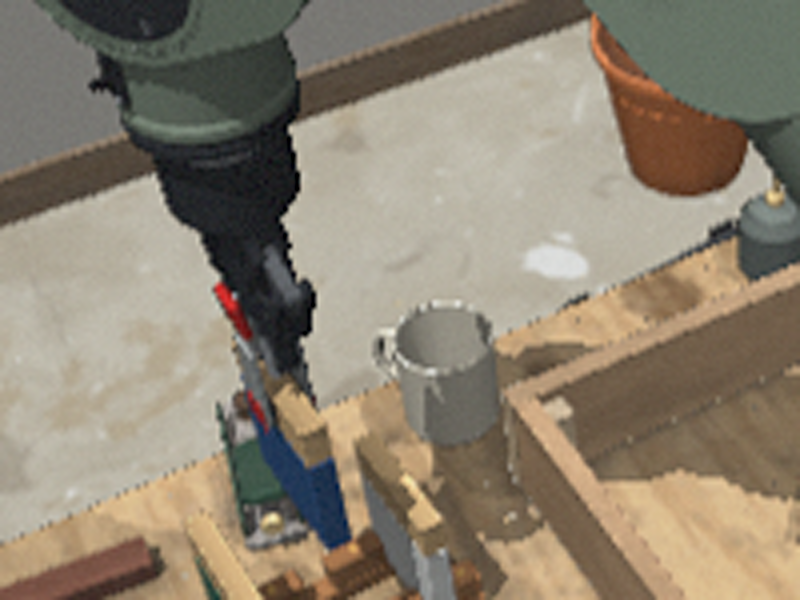

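>>> arm_command(moves=[{"x": 0, "y": -1.5, "z": 0, "twist": 0}, {"x": 0, "y": -3, "z": 0, "twist": 0}, {"x": 0, "y": -4, "z": -0.5, "twist": 0}, {"x": 0, "y": -4, "z": -0.5, "twist": 0}, {"x": 0, "y": -4, "z": -0.5, "twist": 0}, {"x": 0, "y": -3, "z": -0.5, "twist": 0.02}, {"x": 0, "y": -2, "z": -0.5, "twist": 0.02}, {"x": 0, "y": -1, "z": -0.5, "twist": 0.018}])

```text
time_s: 17.32
position: [508.7, 100.3, 292.3]
tool_rot: [0.001, 1.571, -0.001]
wrist_force: [-0.3, -0.1, -2.5]
gripper_width: 29.9
```

>>> arm_command(moves=[{"x": 0, "y": -1, "z": -0.5, "twist": 0}, {"x": 0, "y": -0.5, "z": -0.2, "twist": 0}, {"x": 0, "y": 0, "z": 0, "twist": 0}])

```text
time_s: 17.7
position: [502.0, 86.4, 292.4]
tool_rot: [-0.0, 1.571, 0.0]
wrist_force: [0.7, -0.3, -2.4]
gripper_width: 29.8
```

```bash
python3 - <<'E'
from h import *
st()
s=grab('scene','scene13');t=grab('top','top13')
cv2.imwrite('pics/s13.png',cv2.resize(s['img'][50:275,130:430],None,fx=2.66,fy=2.66,interpolation=cv2.INTER_CUBIC))
cv2.imwrite('pics/t13.png',cv2.resize(t['img'][130:280,150:350],None,fx=4,fy=4,interpolation=cv2.INTER_CUBIC))
E
```

```text
17.7 [502.   86.4 292.4] [-0.     1.571  0.   ]
[[ 0. -0.  1.]
 [ 0.  1.  0.]
 [-1.  0.  0.]]
q [-0.063  0.545 -0.3    1.611  0.181  1.012 -0.418] F [ 0.7 -0.3 -2.4] w 29.820040315901753
```

View pics/s13.png

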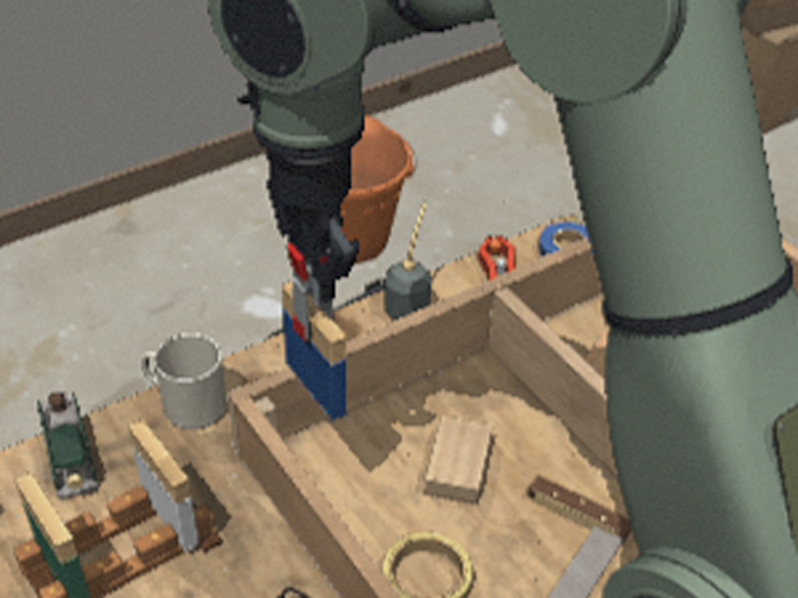

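View pics/t13.png

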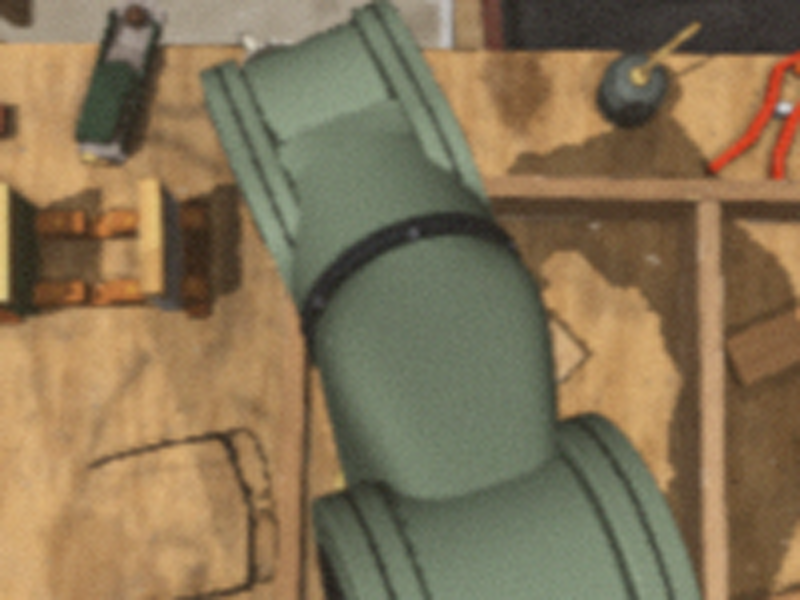

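```bash
python3 - <<'E'
from h import *
s=load('scene13'); i=s['img'].copy()
big=cv2.resize(i[190:265,205:305],None,fx=8,fy=8,interpolation=cv2.INTER_CUBIC)
for y,c in((127,(0,255,0)),(145.5,(0,0,255))):
  for x in range(420,600,20):
    u=(proj(s,[[x,y,99]])[0]-[205,190]+.5)*8; cv2.circle(big,tuple(int(v) for v in u),2,c,-1)
cv2.imwrite('pics/s13b.png',big)
E
```

```text
(no output)
```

View pics/s13b.png

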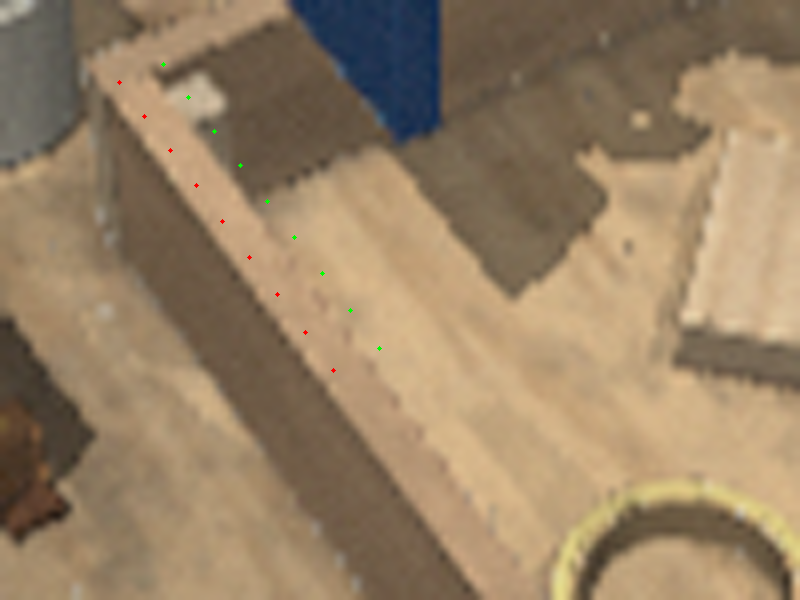

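```bash
python3 - <<'E'
from h import *
s=load('scene13')
for z in (150,153,156): print(z,[np.round((proj(s,[[451,y,z]])[0]-[205,190]+.5)*8).tolist() for y in (95.4,77.4)])
i=s['img']
cv2.imwrite('pics/s13c.png',cv2.resize(i[130:215,225:275],None,fx=7,fy=7,interpolation=cv2.INTER_CUBIC))
for p in [(451,95.4,268),(451,77.4,268),(551,95.4,268),(502,102,245),(486.5,86.4,310)]: print(p,np.round((proj(s,[p])[0]-[225,130]+.5)*7))
E
```

```text
150 [[410.0, 160.0], [454.0, 140.0]]
153 [[410.0, 154.0], [454.0, 134.0]]
156 [[410.0, 148.0], [454.0, 128.0]]
(451, 95.4, 268) [216. 347.]
(451, 77.4, 268) [257. 330.]
(551, 95.4, 268) [ 83. 194.]
(502, 102, 245) [133. 317.]
(486.5, 86.4, 310) [186. 199.]
```

View pics/s13c.png

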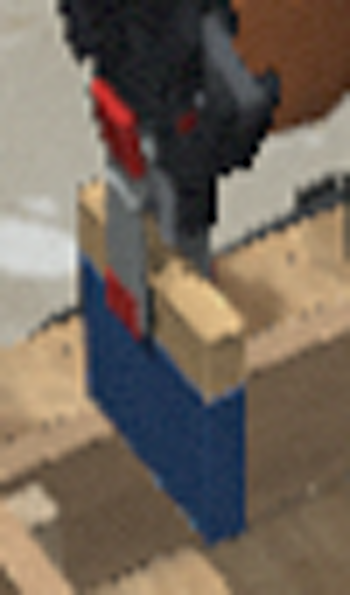

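>>> arm_command(moves=[{"x": 1.5, "y": 0, "z": 0, "twist": 0}, {"x": 2.5, "y": 0, "z": 0, "twist": 0}, {"x": 2.5, "y": 0, "z": 0, "twist": 0}, {"x": 2.5, "y": 0, "z": 0, "twist": 0}, {"x": 2.5, "y": 0, "z": 0, "twist": 0}, {"x": 1.7, "y": 0, "z": 0, "twist": 0}, {"x": 1, "y": 0, "z": 0, "twist": 0}, {"x": 0, "y": 0, "z": 0, "twist": 0}])

```text
time_s: 18.8
position: [501.9, 86.5, 150.1]
tool_rot: [-0.0, 1.571, 0.0]
wrist_force: [-0.5, 0.1, -2.2]
gripper_width: 29.7
```

```bash
cat > v.py <<'E'
from h import *
import sys
n=sys.argv[1]; st()
s=grab('scene','scene'+n); w=grab('wrist','wrist'+n)
cv2.imwrite(f'pics/s{n}.png',cv2.resize(s['img'][130:250,190:350],None,fx=5,fy=5,interpolation=cv2.INTER_CUBIC))
E
python3 v.py 14
```

```text
18.8 [501.9  86.5 150.1] [-0.     1.571  0.   ]
[[-0.001 -0.     1.   ]
 [ 0.     1.     0.   ]
 [-1.     0.    -0.001]]
q [-0.103  0.736 -0.236  1.819  0.273  0.618 -0.504] F [-0.5  0.1 -2.2] w 29.72519717616715
```

View pics/s14.png

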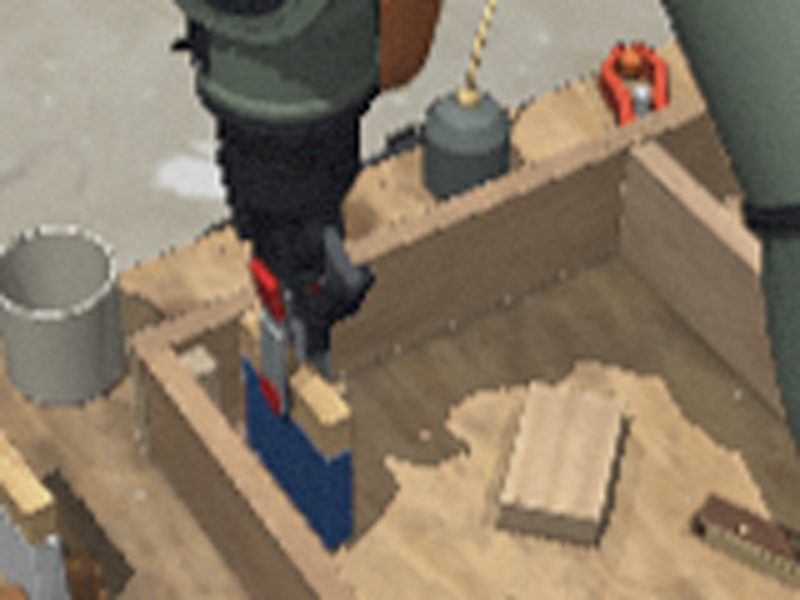

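View pics/wrist14.png

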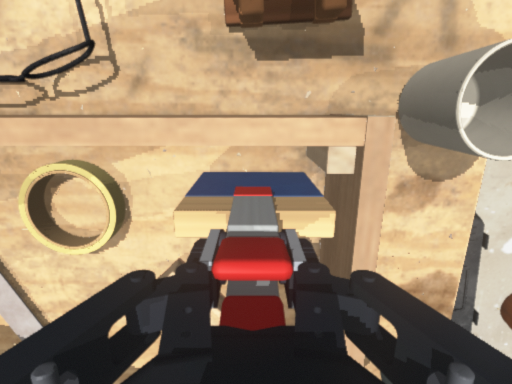

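>>> arm_command(moves=[{"x": 0.3, "y": 0, "z": -1.5, "twist": 0}, {"x": 0.3, "y": 1, "z": 0, "twist": 0}, {"x": 0, "y": 1, "z": 0, "twist": 0}, {"x": 0, "y": 0, "z": 0, "twist": 0}])

```text
time_s: 19.4
position: [487.3, 107.4, 144.5]
tool_rot: [-0.001, 1.57, 0.002]
wrist_force: [0.2, -0.9, -2.5]
gripper_width: 29.9
```

```bash
python3 v.py 15
```

```text
19.4 [487.3 107.4 144.5] [-1.00e-03  1.57e+00  2.00e-03]
[[ 0.001 -0.001  1.   ]
 [ 0.001  1.     0.001]
 [-1.     0.001  0.001]]
q [-0.157  0.733 -0.221  1.862  0.273  0.575 -0.552] F [ 0.2 -0.9 -2.5] w 29.853866417186254
```

View pics/s15.png

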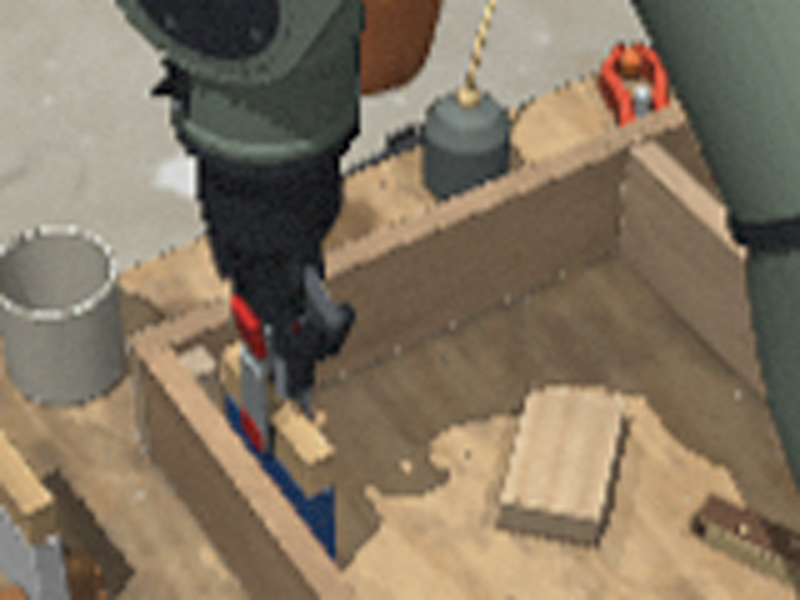

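View pics/wrist15.png

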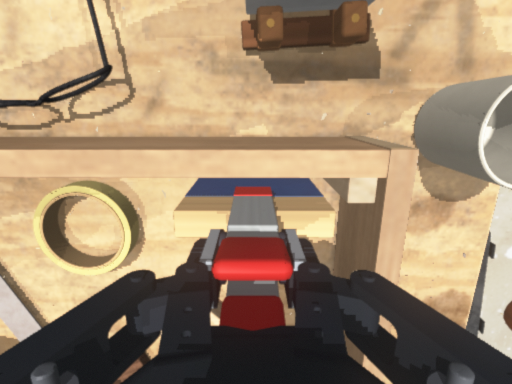

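```bash
python3 - <<'E'
from h import *
f=load('wrist15')
print(atz(f,(220,178),99),atz(f,(220,149),99)); p=atz(f,(253,187),97); print(p,atz(f,(236,187),97)[0],atz(f,(271,187),97)[0])
for n in ('wrist11','wrist13','wrist14','wrist15'):
    try: print(n)
    except: pass
E
```

```text
[466.4635586 131.5642464  99.       ] [467.03003542 150.69906318  99.        ]
[488.30212452 124.89217435  97.        ] 476.83989226049465 500.43852859272914
wrist11
wrist13
wrist14
wrist15
```

>>> arm_command(moves=[{"x": 0, "y": 0.5, "z": 0, "twist": 0}, {"x": 0, "y": 0.5, "z": 0, "twist": 0}, {"x": 0, "y": 0, "z": 0, "twist": 0}])

```text
time_s: 19.88
position: [487.1, 115.8, 144.4]
tool_rot: [-0.001, 1.571, -0.001]
wrist_force: [0.7, -4.5, -0.7]
gripper_width: 30.0
```

```bash
python3 v.py 16
```

```text
19.875 [487.1 115.8 144.4] [-1.000e-03  1.571e+00 -1.000e-03]
[[-0.     0.     1.   ]
 [-0.001  1.    -0.   ]
 [-1.    -0.001 -0.   ]]
q [-0.177  0.735 -0.218  1.855  0.27   0.58  -0.567] F [ 0.7 -4.5 -0.7] w 29.952338226299766
```

View pics/wrist16.png

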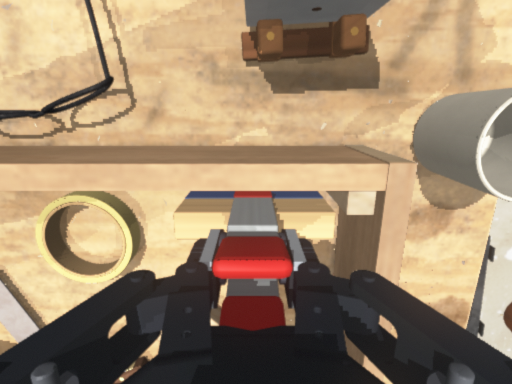

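>>> arm_command(moves=[{"x": 0, "y": 0.3, "z": 0, "twist": 0}, {"x": 0, "y": 0.3, "z": 0, "twist": 0}, {"x": 0, "y": 0, "z": 0, "twist": 0}])

```text
time_s: 20.35
position: [487.1, 121.2, 144.5]
tool_rot: [-0.001, 1.571, -0.002]
wrist_force: [0.9, -9.6, 3.6]
gripper_width: 30.0
```

```bash
python3 v.py 17
```

```text
20.35 [487.1 121.2 144.5] [-1.000e-03  1.571e+00 -2.000e-03]
[[-0.     0.001  1.   ]
 [-0.002  1.    -0.001]
 [-1.    -0.002 -0.   ]]
q [-0.189  0.737 -0.216  1.851  0.268  0.583 -0.576] F [ 0.9 -9.6  3.6] w 29.969910114409394
```

View pics/wrist17.png

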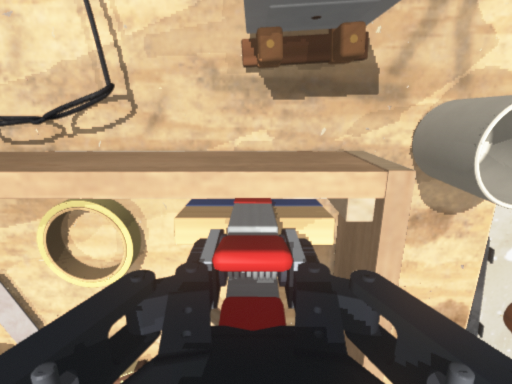

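View pics/s17.png

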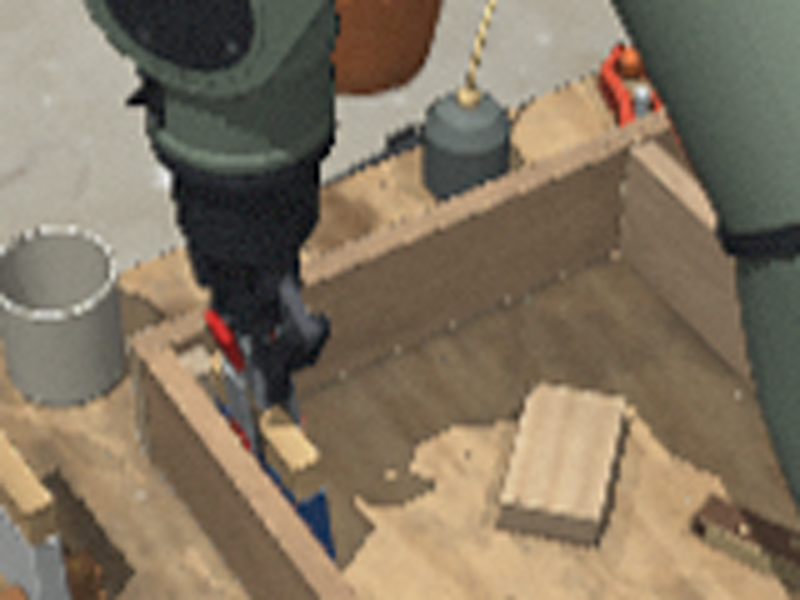

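>>> arm_command(moves=[{"x": 0, "y": 0.3, "z": 0, "twist": 0}, {"x": 0, "y": 0.3, "z": 0, "twist": 0}, {"x": 0, "y": 0.3, "z": 0, "twist": 0}, {"x": 0, "y": 0, "z": 0, "twist": 0}])

```text
time_s: 20.95
position: [487.1, 130.2, 144.5]
tool_rot: [-0.001, 1.571, -0.002]
wrist_force: [0.7, -9.6, 4.8]
gripper_width: 29.9
```

```bash
python3 v.py 18
```

```text
20.95 [487.1 130.2 144.5] [-1.000e-03  1.571e+00 -2.000e-03]
[[-0.     0.001  1.   ]
 [-0.002  1.    -0.001]
 [-1.    -0.002 -0.   ]]
q [-0.207  0.739 -0.214  1.843  0.264  0.588 -0.588] F [ 0.7 -9.6  4.8] w 29.901835483066595
```

View pics/wrist18.png

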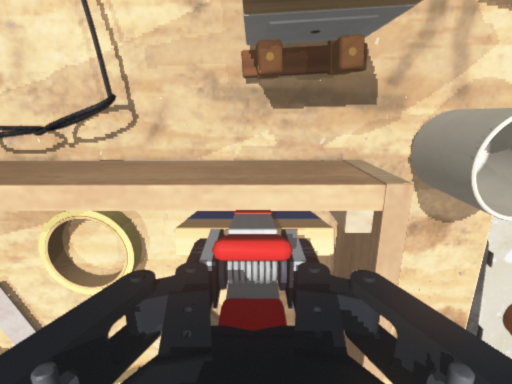

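View pics/s18.png

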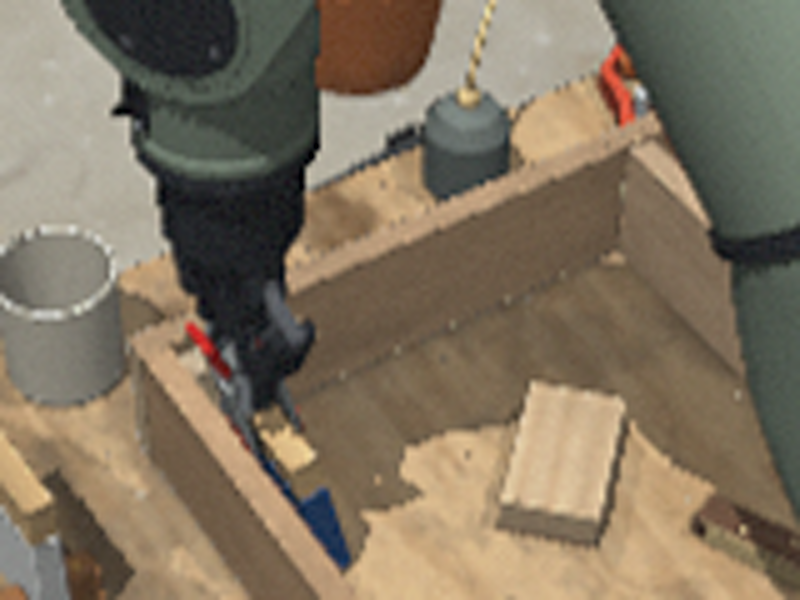

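>>> arm_command(moves=[{"x": 0, "y": 0.3, "z": 0, "twist": 0}, {"x": 0, "y": 0.3, "z": 0, "twist": 0}, {"x": 0.1, "y": 0.3, "z": 0, "twist": 0}, {"x": 0.1, "y": 0.3, "z": 0, "twist": 0}, {"x": 0.1, "y": 0.3, "z": 0, "twist": 0}, {"x": 0, "y": 0, "z": 0, "twist": 0}])

```text
time_s: 21.8
position: [487.2, 145.4, 141.5]
tool_rot: [-0.001, 1.571, -0.002]
wrist_force: [2.1, -8.6, 2.7]
gripper_width: 30.3
```

```bash
python3 v.py 19
```

```text
21.8 [487.2 145.4 141.5] [-1.000e-03  1.571e+00 -2.000e-03]
[[ 0.     0.001  1.   ]
 [-0.001  1.    -0.001]
 [-1.    -0.001  0.   ]]
q [-0.238  0.748 -0.209  1.831  0.26   0.589 -0.611] F [ 2.1 -8.6  2.7] w 30.288637952171563
```

View pics/wrist19.png

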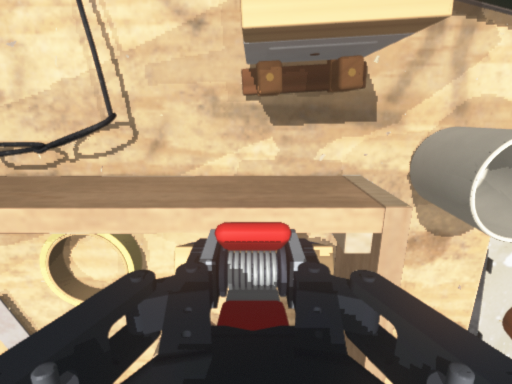

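View pics/s19.png

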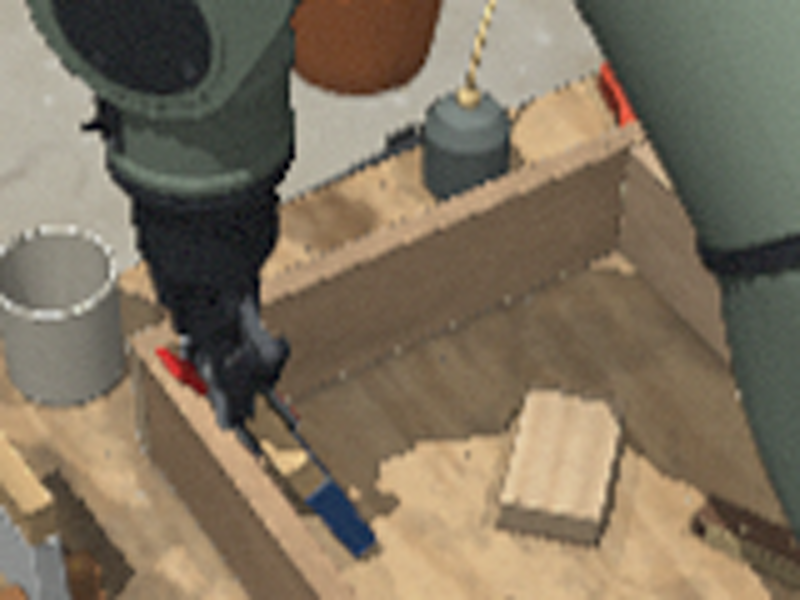

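>>> arm_command(moves=[{"x": 0.1, "y": 0.3, "z": 0, "twist": 0}, {"x": 0.1, "y": 0.3, "z": 0, "twist": 0}, {"x": 0.1, "y": 0.3, "z": 0, "twist": 0}, {"x": 0.1, "y": 0.3, "z": 0, "twist": 0}, {"x": 0.1, "y": 0.3, "z": 0, "twist": 0}, {"x": 0, "y": 0, "z": 0, "twist": 0}])

```text
time_s: 22.65
position: [487.0, 160.6, 136.4]
tool_rot: [-0.001, 1.571, -0.001]
wrist_force: [-0.1, -7.0, 3.8]
gripper_width: 30.1
```

```bash
python3 v.py 20
```

```text
22.65 [487.  160.6 136.4] [-1.000e-03  1.571e+00 -1.000e-03]
[[-0.     0.001  1.   ]
 [-0.001  1.    -0.001]
 [-1.    -0.001 -0.   ]]
q [-0.27   0.761 -0.204  1.821  0.257  0.586 -0.634] F [-0.1 -7.   3.8] w 30.09430842179673
```

View pics/wrist20.png

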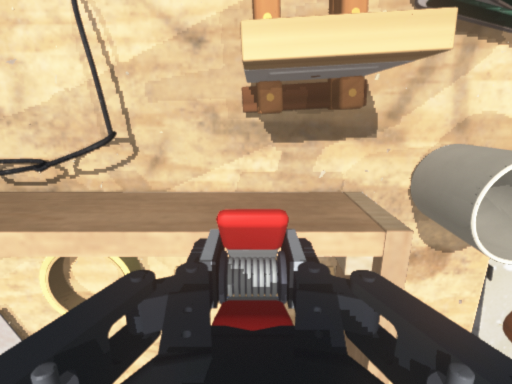

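View pics/s20.png

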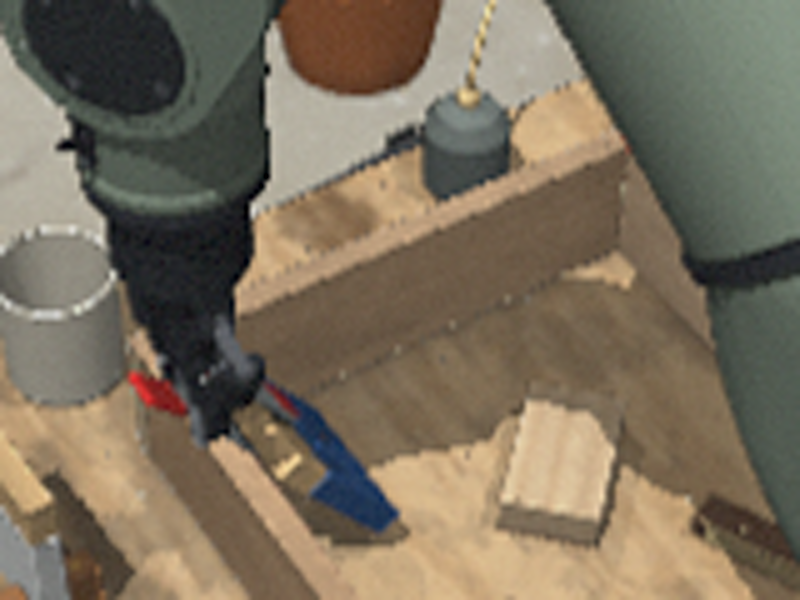

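>>> arm_command(moves=[{"x": -0.5, "y": -0.3, "z": 0, "twist": 0}, {"x": -1, "y": -0.2, "z": 0, "twist": 0}, {"x": -1.5, "y": 0, "z": 0, "twist": 0}, {"x": -2, "y": 0, "z": 0, "twist": 0}, {"x": -2, "y": 0, "z": 0, "twist": 0}, {"x": -2, "y": 0, "z": 0, "twist": 0}, {"x": -1, "y": 0, "z": 0, "twist": 0}, {"x": 0, "y": 0, "z": 0, "twist": 0}])

```text
time_s: 23.75
position: [487.1, 156.3, 236.7]
tool_rot: [0.0, 1.57, 0.0]
wrist_force: [0.1, -0.6, -2.6]
gripper_width: 30.2
```

>>> arm_command(moves=[{"x": -1, "y": -1, "z": 0, "twist": 0}, {"x": -1.5, "y": -1, "z": 0, "twist": 0}, {"x": -1.5, "y": -1, "z": 0, "twist": 0}, {"x": -1, "y": -0.5, "z": 0, "twist": 0}, {"x": 0, "y": 0, "z": 0, "twist": 0}, {"x": 0, "y": 0, "z": 0, "twist": 0}])

```text
time_s: 24.5
position: [486.8, 121.5, 285.9]
tool_rot: [-0.0, 1.572, 0.0]
wrist_force: [0.2, -0.4, -2.8]
gripper_width: 30.0
```

```bash
python3 v.py 21; python3 - <<'E'
from h import *
s=load('scene21'); cv2.imwrite('pics/s21.png',cv2.resize(s['img'][90:210,190:350],None,fx=5,fy=5,interpolation=cv2.INTER_CUBIC))
E
```

```text
24.5 [486.8 121.5 285.9] [-0.     1.572  0.   ]
[[-0.001 -0.     1.   ]
 [ 0.     1.     0.   ]
 [-1.     0.    -0.001]]
q [-0.147  0.539 -0.279  1.648  0.171  0.979 -0.485] F [ 0.2 -0.4 -2.8] w 30.044368039451633
```

View pics/s21.png

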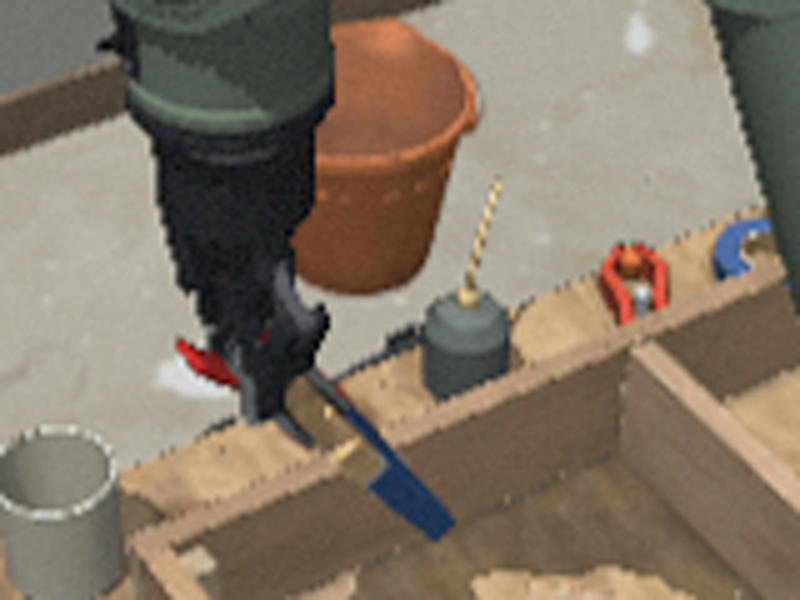

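View pics/wrist21.png

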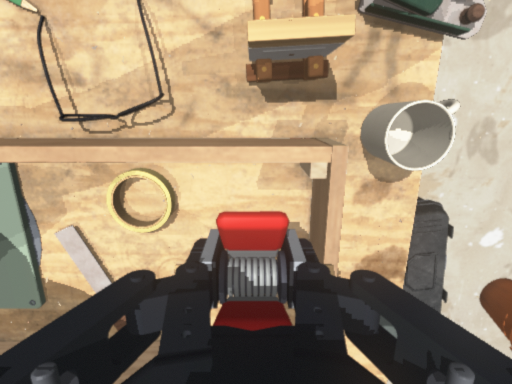

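```bash
python3 - <<'E'
from h import *
s=load('scene21'); big=cv2.resize(s['img'][90:210,190:350],None,fx=5,fy=5,interpolation=cv2.INTER_CUBIC)
for th,col in((35,(0,255,255)),(44,(0,255,0)),(53,(0,0,255))):
    c,d=np.cos(np.radians(th)),np.sin(np.radians(th))
    pts=[]
    for u,n in((42,9),(157,9),(157,-9),(42,-9)):
        y=121.5-u*d+n*-c; z=303.5-u*c+n*d   # n>0 = moulded side(-y,+z)
        pts.append((proj(s,[[437,y,z]])[0]-[190,90]+.5)*5)
    cv2.polylines(big,[np.int32(pts)],True,col,1)
    print(th,'mid z',303.5-99.5*c)
cv2.imwrite('pics/s21b.png',big)
E
```

```text
35 mid z 221.99437159324532
44 mid z 231.9256898663042
53 mid z 243.6194051963712
```

View pics/s21b.png

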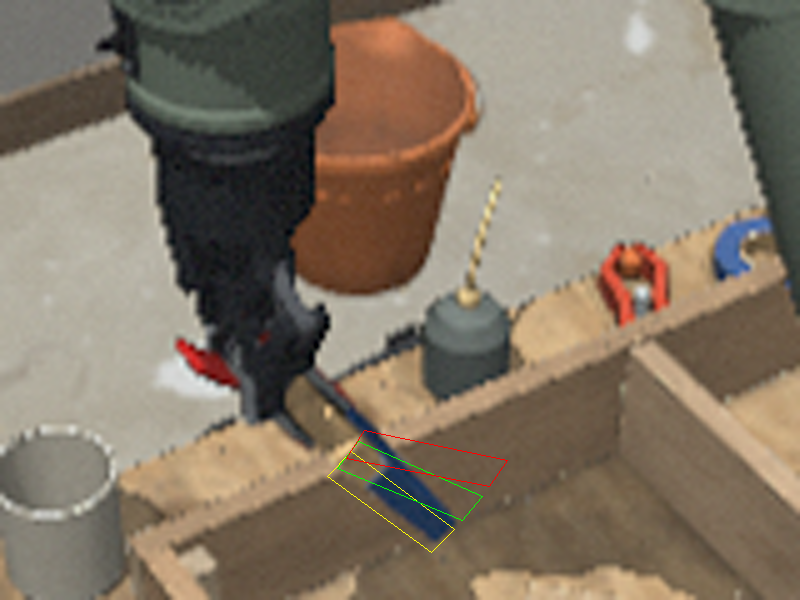

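```bash
python3 - <<'E'
from h import *
s=load('scene21'); X,Y,K=235,160,15
big=cv2.resize(s['img'][Y:Y+40,X:X+52],None,fx=K,fy=K,interpolation=cv2.INTER_CUBIC)
cv2.imwrite('pics/s21c.png',big)
E
```

```text
(no output)
```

View pics/s21c.png

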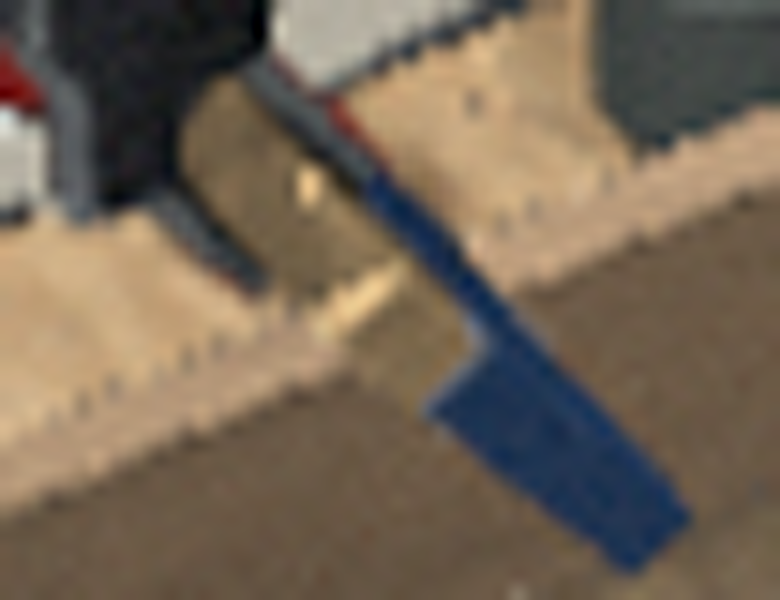

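```bash
python3 - <<'E'
from h import *
from scipy.optimize import least_squares
s=load('scene21')
px={'bb':(628,575,157,-9),'bf':(690,520,157,9),'pb':(430,410,74,-9),'pf':(490,350,74,9),'tb':(325,335,42,-9),'tf':(400,265,42,9)}
obs=[];un=[]
for k,(a,b,u,n) in px.items():
    p=(235+a/15-.5,160+b/15-.5); obs.append(p); un.append((u,n)); print(k,np.round(atx(s,p,437),1))
obs=np.array(obs);un=np.array(un)
def f(v):
    th,y0,z0,x=v[0],v[1],v[2],437
    c,d=np.cos(th),np.sin(th)
    P=[[x,y0-u*d-n*c,z0-u*c+n*d] for u,n in un]
    return (proj(s,P)-obs).ravel()
r=least_squares(f,[.7,121,303]); print(np.degrees(r.x[0]),r.x,np.round(r.fun,1))
E
```

```text
bb [437.   37.2 177.6]
bf [437.   23.8 185. ]
pb [437.   80.1 243.7]
pf [437.   67.9 252. ]
tb [437.  101.2 273. ]
tf [437.   86.2 282. ]
33.25609917165346 [  0.58042843 115.95218565 311.58972322] [-0.1  0.6  0.5 -0.3 -0.9  0.1  0.  -0.7  0.3  0.3  0.3  0. ]
```

```bash
python3 - <<'E'
from h import *
st()
s=grab('scene','scene22'); t=grab('top','top22')
a=cv2.resize(s['img'][140:200,210:290],None,fx=9.9,fy=9.9,interpolation=cv2.INTER_CUBIC); cv2.imwrite('pics/s22.png',a)
b=load('scene20')['img']; cv2.imwrite('pics/s20c.png',cv2.resize(b[185:245,210:290],None,fx=9.9,fy=9.9,interpolation=cv2.INTER_CUBIC))
d=np.abs(s['img'].astype(int)-load('scene21')['img']).max(2); print(d.max(), (d>30).sum())
E
```

```text
24.6 [486.8 121.5 285.9] [-0.     1.572  0.   ]
[[-0.001 -0.     1.   ]
 [ 0.     1.     0.   ]
 [-1.     0.    -0.001]]
q [-0.147  0.539 -0.279  1.648  0.171  0.979 -0.485] F [ 0.5 -0.4 -2.7] w 30.07803920440649
104 29
```

View pics/s22.png

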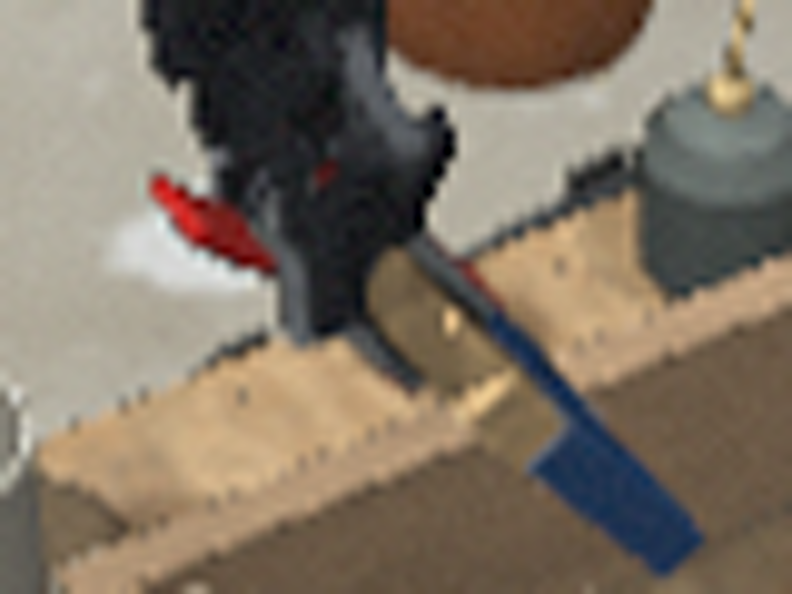

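View pics/s20c.png

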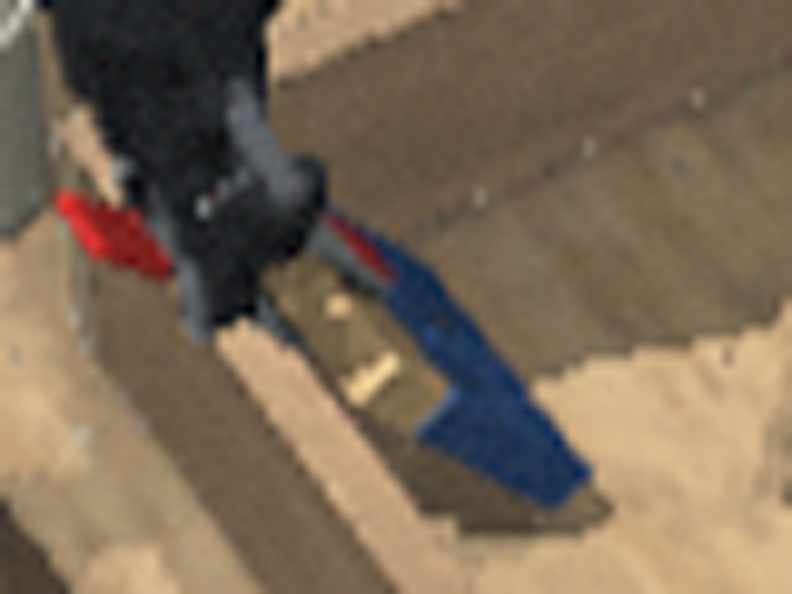

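>>> arm_command(moves=[{"x": 0, "y": 0, "z": 0, "twist": 0}, {"x": 0, "y": 0, "z": 0, "twist": 0}, {"x": 0, "y": 0, "z": 0, "twist": 0}, {"x": 0, "y": 0, "z": 0, "twist": 0}, {"x": 0, "y": 0, "z": 0, "twist": 0}, {"x": 0, "y": 0, "z": 0, "twist": 0}, {"x": 0, "y": 0, "z": 0, "twist": 0}, {"x": 0, "y": 0, "z": 0, "twist": 0}])

```text
time_s: 25.7
position: [487.0, 121.3, 286.3]
tool_rot: [0.0, 1.571, 0.0]
wrist_force: [-0.4, 0.0, -2.3]
gripper_width: 30.4
```

```bash
python3 - <<'E'
from h import *
st()
s=grab('scene','scene23')
d=np.abs(s['img'].astype(int)-load('scene21')['img']).max(2); print(d.max(), (d>30).sum())
X,Y,K=235,160,15
cv2.imwrite('pics/s23c.png',cv2.resize(s['img'][Y:Y+40,X:X+52],None,fx=K,fy=K,interpolation=cv2.INTER_CUBIC))
for n in (20,21):
    cv2.imwrite(f'pics/w{n}z.png',cv2.resize(load(f'wrist{n}')['img'][190:340,190:320],None,fx=4,fy=4))
a=cv2.imread('pics/w20z.png');b=cv2.imread('pics/w21z.png');cv2.imwrite('pics/w2021.png',cv2.resize(np.hstack([a,b]),(800,461)))
E
```

```text
25.7 [487.  121.3 286.3] [0.    1.571 0.   ]
[[-0.  0.  1.]
 [ 0.  1. -0.]
 [-1.  0. -0.]]
q [-0.147  0.539 -0.279  1.648  0.171  0.979 -0.484] F [-0.4  0.  -2.3] w 30.41425653878014
127 165
```

View pics/s23c.png

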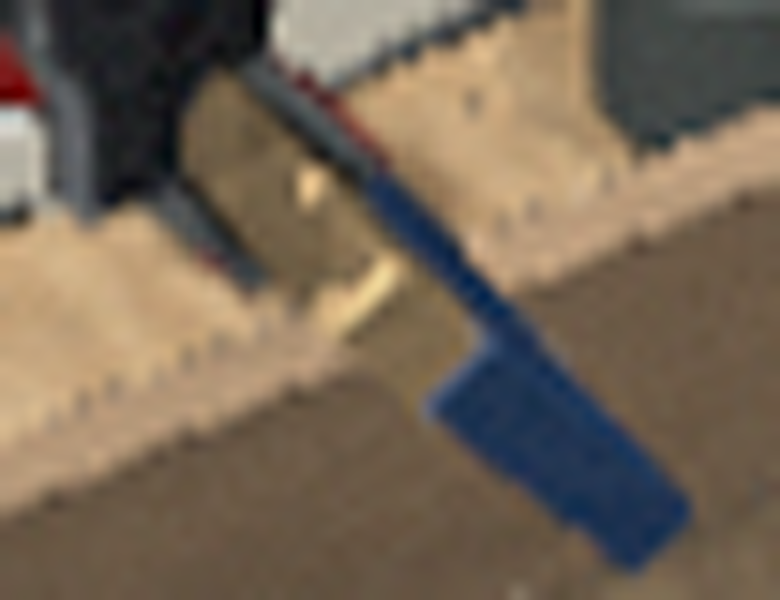

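View pics/w2021.png

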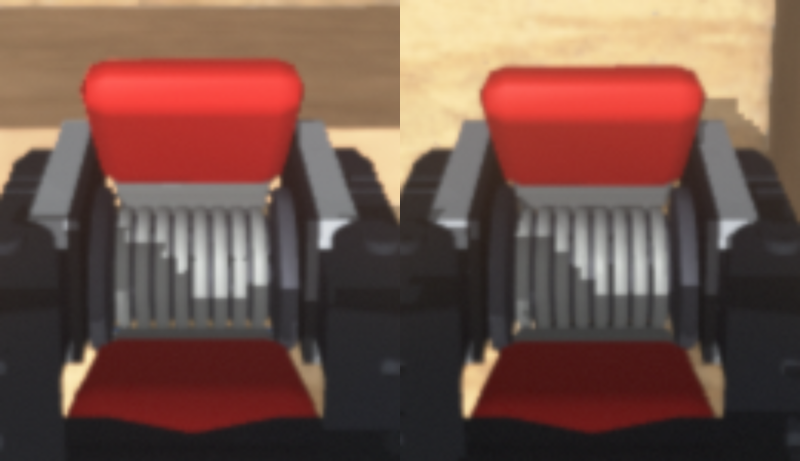

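>>> arm_command(moves=[{"x": 1, "y": 1, "z": 0, "twist": 0}, {"x": 2, "y": 1, "z": 0, "twist": 0}, {"x": 2.5, "y": 0.9, "z": 0, "twist": 0}, {"x": 2.5, "y": 0, "z": 0, "twist": 0}, {"x": 2.5, "y": 0, "z": 0, "twist": 0}, {"x": 2, "y": 0, "z": 0, "twist": 0}, {"x": 1.4, "y": 0, "z": 0, "twist": 0}, {"x": 0.5, "y": 0, "z": 0, "twist": 0}])

```text
time_s: 26.75
position: [486.8, 150.6, 141.6]
tool_rot: [-0.0, 1.572, 0.0]
wrist_force: [-0.6, 0.4, -1.3]
gripper_width: 30.0
```

>>> arm_command(moves=[{"x": 0, "y": 0.3, "z": 0, "twist": 0}, {"x": 0.1, "y": 0.3, "z": 0, "twist": 0}, {"x": 0.2, "y": 0.3, "z": 0, "twist": 0}, {"x": 0.2, "y": 0.3, "z": 0, "twist": 0}, {"x": 0.2, "y": 0.2, "z": 0, "twist": 0}, {"x": 0.2, "y": 0.2, "z": 0, "twist": 0}, {"x": 0, "y": 0, "z": 0, "twist": 0}])

```text
time_s: 27.62
position: [487.4, 165.6, 133.5]
tool_rot: [-0.0, 1.57, -0.001]
wrist_force: [2.2, -6.0, 2.4]
gripper_width: 29.8
```

```bash
python3 v.py 24
```

```text
27.625 [487.4 165.6 133.5] [-0.00e+00  1.57e+00 -1.00e-03]
[[ 0.001  0.001  1.   ]
 [-0.001  1.    -0.001]
 [-1.    -0.001  0.001]]
q [-0.28   0.768 -0.202  1.817  0.259  0.582 -0.645] F [ 2.2 -6.   2.4] w 29.801889967607277
```

View pics/s24.png

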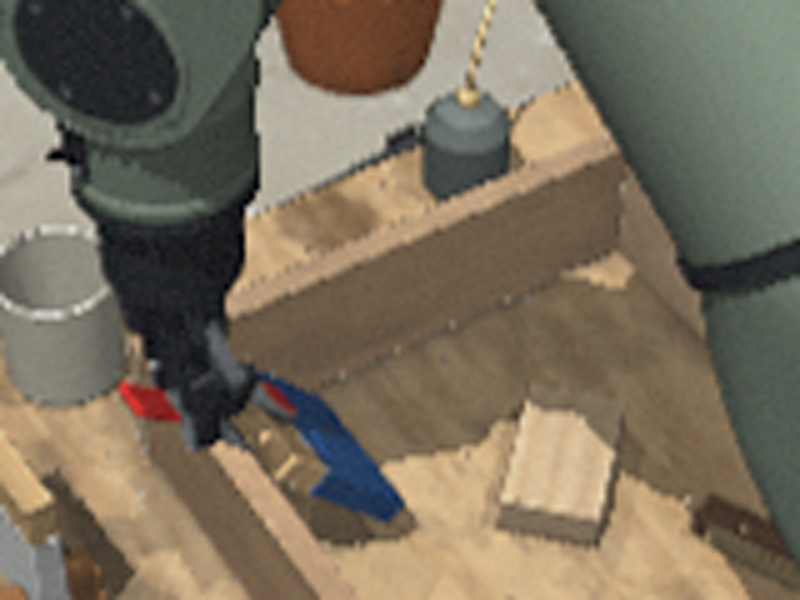

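View pics/wrist24.png

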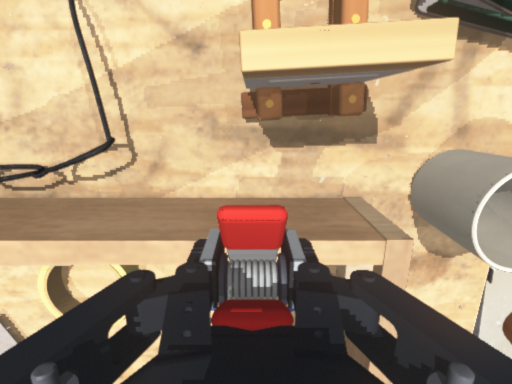

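>>> arm_command(moves=[{"x": 0.2, "y": 0.2, "z": 0, "twist": 0}, {"x": 0.2, "y": 0.2, "z": 0, "twist": 0}, {"x": 0.2, "y": 0.2, "z": 0, "twist": 0}, {"x": 0.1, "y": 0.2, "z": 0, "twist": 0}, {"x": 0, "y": 0, "z": 0, "twist": 0}])

```text
time_s: 28.35
position: [487.4, 173.5, 126.6]
tool_rot: [-0.001, 1.57, -0.001]
wrist_force: [2.0, -6.3, 5.8]
gripper_width: 30.2
```

>>> arm_command(moves=[{"x": -0.3, "y": -0.3, "z": 0, "twist": 0}, {"x": -0.7, "y": -0.3, "z": 0, "twist": 0}, {"x": -1.5, "y": -0.5, "z": 0, "twist": 0}, {"x": -2, "y": -1, "z": 0, "twist": 0}, {"x": -2.5, "y": -1, "z": 0, "twist": 0}, {"x": -2.5, "y": -1, "z": 0, "twist": 0}, {"x": -2, "y": -0.5, "z": 0, "twist": 0}, {"x": -2, "y": -0.5, "z": 0, "twist": 0}])

```text
time_s: 29.35
position: [486.9, 122.8, 263.1]
tool_rot: [0.0, 1.57, 0.0]
wrist_force: [-1.0, 0.4, -2.5]
gripper_width: 30.0
```

>>> arm_command(moves=[{"x": -1.5, "y": 0, "z": 0, "twist": 0}, {"x": -0.5, "y": 0, "z": 0, "twist": 0}, {"x": 0, "y": 0, "z": 0, "twist": 0}, {"x": 0, "y": 0, "z": 0, "twist": 0}, {"x": 0, "y": 0, "z": 0, "twist": 0}, {"x": 0, "y": 0, "z": 0, "twist": 0}])

```text
time_s: 30.1
position: [486.9, 123.3, 281.1]
tool_rot: [-0.0, 1.571, 0.0]
wrist_force: [-0.9, 0.1, -1.9]
gripper_width: 30.3
```

```bash
python3 v.py 25;  python3 - <<'E'
from h import *
s=load('scene25'); cv2.imwrite('pics/s25.png',cv2.resize(s['img'][140:200,210:290],None,fx=9.9,fy=9.9,interpolation=cv2.INTER_CUBIC))
E
```

```text
30.1 [486.9 123.3 281.1] [-0.     1.571  0.   ]
[[-0. -0.  1.]
 [-0.  1.  0.]
 [-1. -0. -0.]]
q [-0.148  0.546 -0.285  1.656  0.178  0.966 -0.495] F [-0.9  0.1 -1.9] w 30.27067044019007
```

View pics/s25.png

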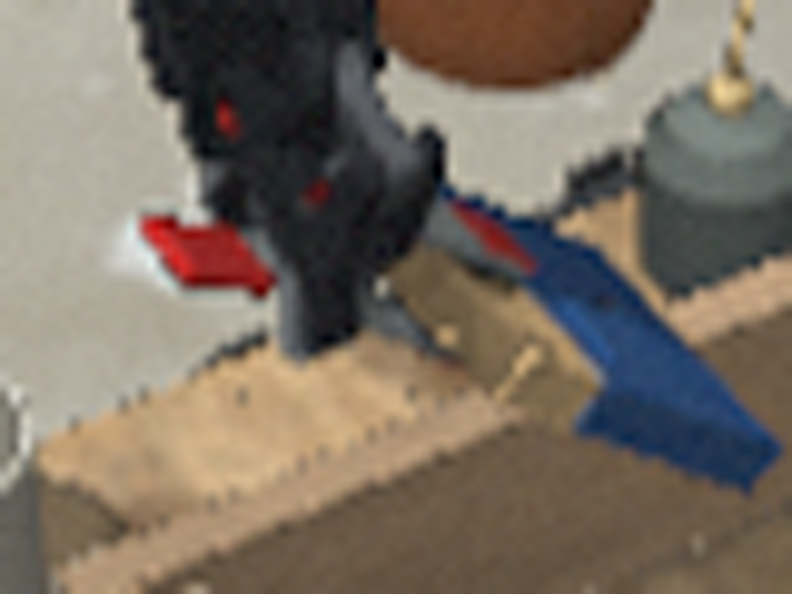

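View pics/wrist25.png

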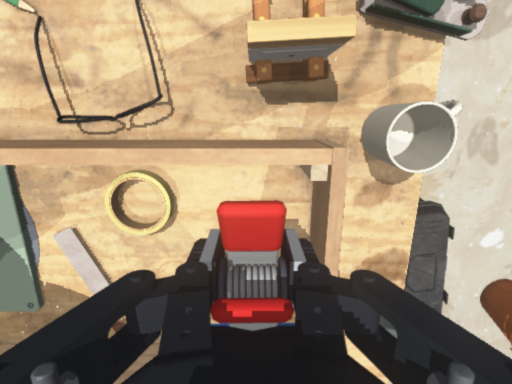

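```bash
python3 - <<'E'
from h import *
from scipy.optimize import least_squares
s=load('scene25')
px=[(745,490,157,-9),(780,450,157,9),(580,430,74,-9),(607,380,74,9),(495,398,42,-9),(545,345,42,9)]
obs=np.array([(210+a/9.9-.5,140+b/9.9-.5) for a,b,_,_ in px]);un=[(u,n) for _,_,u,n in px]
for X in (435,437,439):
  def f(v):
    c,d=np.cos(v[0]),np.sin(v[0])
    return (proj(s,[[X,v[1]-u*d-n*c,v[2]-u*c+n*d] for u,n in un])-obs).ravel()
  r=least_squares(f,[.8,121,303]); c,d=np.cos(r.x[0]),np.sin(r.x[0])
  print(X,np.degrees(r.x[0]),r.x,np.round(r.fun,1),'mid',r.x[1]-99.5*d,r.x[2]-99.5*c)
E
```

```text
435 45.013772778763276 [  0.78563854 115.33682488 313.68720648] [ 0.3  1.   0.8  0.  -1.  -0.2  0.5 -0.5  0.1 -0.  -0.6 -0.1] mid 44.962789711687236 243.34699625356694
437 45.042870546809304 [  0.7861464  114.05286869 311.29306742] [ 0.3  0.9  0.8 -0.  -1.  -0.2  0.5 -0.5  0.2 -0.  -0.6 -0.1] mid 43.64312019404909 240.98860584560197
439 45.07190176365554 [  0.78665309 112.76878091 308.89891652] [ 0.2  0.9  0.7 -0.  -1.  -0.2  0.5 -0.5  0.2  0.  -0.6 -0. ] mid 42.32341886877364 238.63013991295506
```

>>> arm_command(moves=[{"x": 0, "y": 0, "z": 0, "twist": 0}, {"x": 0, "y": 0, "z": 0, "twist": 0}, {"x": 0, "y": 0, "z": 0, "twist": 0}, {"x": 0, "y": 0, "z": 0, "twist": 0}, {"x": 0, "y": 0, "z": 0, "twist": 0}, {"x": 0, "y": 0, "z": 0, "twist": 0}, {"x": 0, "y": 0, "z": 0, "twist": 0}, {"x": 0, "y": 0, "z": 0, "twist": 0}])

```text
time_s: 31.2
position: [487.0, 123.3, 281.3]
tool_rot: [0.0, 1.571, 0.0]
wrist_force: [0.4, -0.2, -2.4]
gripper_width: 30.1
```

```bash
python3 - <<'E'
from h import *
st()
s=grab('scene','scene26'); a=load('scene25')['img']
d=np.abs(s['img'].astype(int)-a).max(2); print('diff',(d>30).sum())
X,Y,K=240,150,16
big=cv2.resize(s['img'][Y:Y+37,X:X+50],None,fx=K,fy=K,interpolation=cv2.INTER_CUBIC)
y0,z0=114.05,311.29; c=dd=np.sqrt(.5)
for zl,col in((57.5,(255,255,255)),(44,(0,255,255)),(25.5,(0,255,0)),(-57.5,(255,255,0))):
    u=99.5-zl
    q=[(proj(s,[[x,y0-u*dd-9*c,z0-u*c+9*dd]])[0]-[X,Y]+.5)*K for x in (437,475,499,537)]
    for p in q: cv2.circle(big,tuple(int(v) for v in p),3,col,-1)
cv2.imwrite('pics/s26.png',big)
E
```

```text
31.2 [487.  123.3 281.3] [0.    1.571 0.   ]
[[ 0.  0.  1.]
 [ 0.  1. -0.]
 [-1.  0.  0.]]
q [-0.148  0.545 -0.285  1.655  0.178  0.966 -0.495] F [ 0.4 -0.2 -2.4] w 30.114592739293734
diff 60
```

View pics/s26.png

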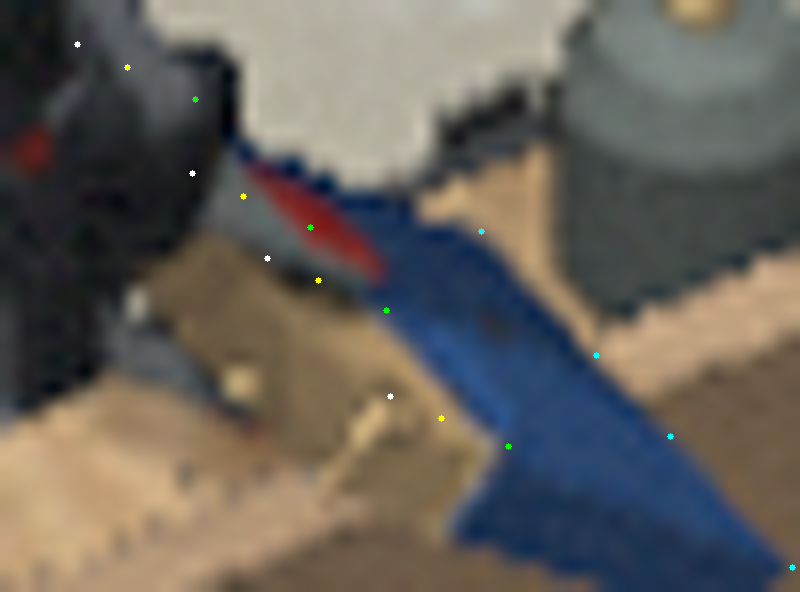

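```bash
python3 - <<'E'
from h import *
s=load('scene26');X,Y,K=240,150,16;y0,z0=114.05,311.29;c=np.sqrt(.5)
for n in (12,15,18):
  for zl in (25.5,30,35): 
    u=99.5-zl; print(n,zl,[np.round((proj(s,[[x,y0-u*c-n*c,z0-u*c+n*c]])[0]-[X,Y]+.5)*K).tolist() for x in (475,499)])
E
```

```text
12 25.5 [[397.0, 297.0], [322.0, 213.0]]
12 30 [[381.0, 289.0], [305.0, 206.0]]
12 35 [[362.0, 281.0], [287.0, 198.0]]
15 25.5 [[408.0, 283.0], [332.0, 200.0]]
15 30 [[392.0, 275.0], [316.0, 192.0]]
15 35 [[373.0, 267.0], [298.0, 184.0]]
18 25.5 [[419.0, 269.0], [343.0, 186.0]]
18 30 [[403.0, 261.0], [327.0, 178.0]]
18 35 [[384.0, 253.0], [309.0, 170.0]]
```

```bash
python3 - <<'E'
from h import *
print(ctrl.job_done()); st()
E
```

```text
the job is handed in; nothing more can be done
None
the job is handed in; nothing more can be done
```

I handed the job in at about 31 s of the 54 s. The arm is holding the blue front by the clip's cheeks, face up, over the drawer frame. No verdict was reported.

**What I did**
- **Clip:** I squeezed the grips, lifted the clip off the far rail with its jaws open, and let it close on the middle of the blue front's bare strip.
- **Lift:** I took the clip again by its cheeks, drew the front straight up out of the slot and carried it over the white front.
- **Tip:** The moves can't tilt the tool. So I turned the clip about its round cheeks inside the grip, by pushing its jaw against the inner top edge of the frame's left rail.
- **Second push:** The first push left the front at only about 33° from upright, because it sagged in the clip once it was off the rail. That put its face near the 60° limit, so I pushed again.

**Last checks**
- **Tilt:** A fit of the front's end in the scene image gives 45° from upright, so the moulded face is about 45° from vertical.
- **Height:** The front's centre is about 0.24 m above the bench.
- **Grip:** The fingers stand 30 mm apart on the cheeks. The wrist carries about 2.4 N.
- **Steadiness:** Two pictures 1 s apart differ only slightly.

**Less certain**
- **Front in the clip:** It sits turned by about 10° against the clip's jaws.
- **Pad position:** The pads read about 40–44 mm above the front's centre (allowed 33.5 to 54.5), but that is from a coarse image.
- **Calibration:** The fitted pivot is 9 to 13 mm away from where the arm pose puts it. Part of that is the scene camera's offset of a few millimetres and part is the front's turn in the clip.
- **Other items:** The other fronts, the sander and the offcut were only checked by eye. I saw none of them touched.

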